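# Load and lock the resin mixer

### The job

Load every resin cup standing on the bench into the mixer's four-place carrier, each fully home in its own holder (they are snug: twist while pressing down). The load must balance, so every loaded holder needs its opposite holder loaded too: add the steel balance blank (fully home in the same way) if the cups alone cannot pair up, otherwise leave it standing on the bench. Once all is home, slide the lock plate out, swing the drive lever right over to its other stop, and slide the lock plate fully back in. Do not disturb the paint tin or the tape roll.

Things in the scene. Friction and masses are not known exactly. Their poses are not given: they have to be found in the camera images.
- cup0_mid (a point): centre (half-way up) of a lidded white plastic resin cup: plain round cylinder 54 mm across, 84 mm high, about 0.28 kg, bottom-heavy, its lowest 10 mm tapering to 47 mm across at the foot; z along its axis, up when it stands. One to three such cups are present, standing on the bench at the start
- cup1_mid (a point): centre (half-way up) of a lidded white plastic resin cup: plain round cylinder 54 mm across, 84 mm high, about 0.28 kg, bottom-heavy, its lowest 10 mm tapering to 47 mm across at the foot; z along its axis, up when it stands. One to three such cups are present, standing on the bench at the start
- cup2_mid (a point): centre (half-way up) of a lidded white plastic resin cup: plain round cylinder 54 mm across, 84 mm high, about 0.28 kg, bottom-heavy, its lowest 10 mm tapering to 47 mm across at the foot; z along its axis, up when it stands. One to three such cups are present, standing on the bench at the start
- blank_mid (a point): centre (half-way up) of the balance blank, a bare steel plug 80 mm high, about 0.3 kg: the lower 40 mm is 54 mm across with the same tapered foot as the cups, the upper 40 mm is a neck 44 mm across to hold it by; z along its axis. It stands on the bench at the start
- holder0 (a point): centre of the floor of a cup holder, 60 mm above the bench; z up. Its round wall is 70 mm across outside, 61 mm inside, 36 mm high above the floor. The four holders stand 120 mm apart round a square: holder0 is opposite holder2, holder1 opposite holder3 (170 mm apart)
- holder1 (a point): as holder0. Three spring ball noses 28 mm above each holder's floor grip the cup or blank: it drops in freely until its foot is about 20 mm above the floor and sticks there; then it needs some 45 N pressed straight down, but only some 15 N when turned to and fro (about 1 rad each way) while it is pressed down a few mm per turn
- holder2 (a point): as holder0. Turning a cup or the blank in a holder takes up to about 1.5 N m: grip firmly (60 N or more), fingertips clear above the holder's wall. It stays where it is left. Seated, a cup's top stands 48 mm above the wall's rim, the blank's 44 mm
- holder3 (a point): as holder0
- carrier (a point): centre of the mixer's round carrier plate (244 mm across, top face 60 mm above the bench, small hub 12 mm high), midway between the four holders; x and y are the mixer's own axes, z up. The drive box with the lever and lock plate (260 x 150 mm, 50 mm high) stands on its -y side, centred 225 mm away
- drive_lever (a joint): swing of the drive lever about its upright pivot in rad: 0 at its first stop (where it starts, to within 0.06), 0.9 at the other stop; positive is counter-clockwise seen from above; a steel arm 130 mm long, stiff (0.25 N m), stays where it is left. It can swing across only while the lock plate is out
- lever_knob (a point): middle of the drive lever's upright black round knob, 18 mm across and 50 mm high (from 68 to 118 mm above the bench; this point is at 96 mm), 115 mm from the pivot
- lever_pivot (a point): the lever's upright pivot axis, at the height of lever_knob
- lock_plate (a joint): how far the lock plate is slid out, in m: 0 fully in (blocks the lever's path, on whichever side the lever is), 0.04 fully out (lever free); it slides out along the carrier's -x axis, with 2.5 N of friction, and stays where it is left
- lock_tab (a point): point in the lock plate's upright dark steel tab (22 mm along the slide direction, 16 mm across it), which stands from 65 to 115 mm above the bench; this point is at 96 mm. The tab stands on a flat plate 60 x 60 mm whose top is 66 mm above the bench
- tin: paint tin, bystander, 100 mm across, 110 mm high; origin at its foot's centre
- tape: roll of tape lying flat, bystander, 90 mm across, 25 mm high; origin at its underside's centre
Not all that is in view belongs to the job. Leave any green or orange look-alike of the part that bears cup2_mid alone.

How it is judged:
By the outcome, as a careful person would: the job done as asked, in the order asked, and still so for the second after the job is handed in, with the robot touching nothing.
Of cup0, cup1, cup2 only 1 to 3 are there at a start; the rules pass over those that are not, and their reading is None.
At some moment in a run one of cup0, cup1, cup2, blank may be knocked a few centimetres aside while the robot is not near it.
It also fails if it takes over 210 s, if anything falls off the work surface, if the arm or the gripper's body presses on something with over 40 N, if the wrist force passes 120 N, or if a joint passes its speed limit or range.

### The arm

A 6-joint arm with a two-finger parallel gripper is mounted at the origin on the work surface. World frame = base frame: x ahead of the robot, y to its left, z up, the work surface at z = 0. Lengths are in mm, angles in rad, forces in N, time in s.
With the tool pointing down it reaches from about 400 to 925 mm from the base axis. Payload 12.5 kg.
Tool frame: the origin (TCP) lies between the finger pads; the fingertips stand 25 mm ahead of it and the grasp point (between the pads) lies 6 mm ahead of it; z points along the fingers, y is the line along which they close (so a half turn about z gives the same grasp; the last joint's range is limited). The gripper opens to 95 mm and grips with 3 to 60 N. Pads are 20 mm wide; open, the fingers measure 119 mm over their backs; the gripper's body (75 mm by 180 mm) begins 59 mm behind the grasp point.
Start: joints at [-1.399, 0.491, 1.559, -0, 1.092, -0.106], TCP at [171.423, -601.048, 239.661] pointing down, gripper open.
Joint ranges: [-3.1, 3.1], [-0.84, 2.19], [0.05, 2.79], [-1.13, 4.28], [0.06, 2.93], [-2.69, 2.69]. Speed limits (rad/s): [2.22, 2.22, 2.79, 3.14, 3.14, 3.14].

### API

Orientations are given as [roll, pitch, yaw] about the fixed x, y, z axes, in that order (R = Rz(yaw) Ry(pitch) Rx(roll)).
In Python, from cell import state, read_camera, job_done, cut_out gives the robot as it stands. The module is installed in compiled form; this text tells all that it offers.
- The arm moves only by the tool jog_arm, never from a script. Its argument "motion" is a list of rows, each a list of 2 entries, a list of its own where there are three numbers: the shift along the tool's x, y, z in mm, then the turn about the tool's z in rad. A call has 1 to 5 rows; each row is the pose to reach, as a shift and turn from the pose commanded when the call began, along the tool's axes at that moment; what a row does not reach only later rows make up. A row lasts 1/10 s, in which the tool goes at most 50 mm and 8.59 degrees, less where a joint would pass 70% of its speed; a pose out of reach is approached as far as the arm can. A call with a gripper value outside its range is refused whole. "grip" is the closure, from 0 (fully open) to 1 (shut), set as the call begins (left out, the last holds). The fingers move at their own pace and stop on an object; the grip force is fixed at half the most. Time passes only in rows, so rows that repeat a pose let the fingers close. It gives the time, the measured TCP pose, the force, the opening and the grip force at its end, in the units of the state.
- state(): the state, without advancing time (a new reading comes with each control period).
- read_camera(name): name is "scene" or "top"; returns a dict with "img" (480x640x3 uint8, blue, green, red), "vertical_fov" (degrees; the focal length in pixels is half the picture's height over the tangent of half this angle, whatever the lens; pixels are square), "cx", "cy" (the principal point, pixels), "extrinsics" (4x4, takes a point from camera to world coordinates). Camera axes: x right, y up, looking along -z (the intrinsics and any distortion apply to the point x, -y, -z); pixel columns grow to the right and rows downward; lengths in mm; the calibration is good to about 2 mm. A picture is of the moment at which its call begins. There is no depth.
- job_done(): hands the job in; it is judged then, once.
Trained networks look in a picture, given as the dict that the camera call returned (one of the last four; its "shot" number tells which), for a name from the list of things; names that differ only in an ending like _2 or _b are one class to them, and where a whole thing is asked for, a point or a joint stands for the part that bears it (a point fixed in the world has none). Each returns a list of dicts, best first, with "p" (0 to 1); they miss things now and then, are a little off and sometimes report something else, mostly with a low value. They report only what shows in the picture. A call takes as long as a camera call. They do not tell look-alikes from the thing itself.
- cut_out(name, picture): "region" (480x640 bool, what is visible of it) and "box" ([left, top, right, bottom] in pixels, round what is visible of it).
The state is a dict: "t": time; "joints": joint angles; "qvel": joint speeds; "tau": joint torques, N m; "eef_pos": TCP position; "tcp_rot": TCP orientation; "ft_force": force on the tool from outside, world axes, zero at the start; "moment": the same for the moment, N m; "opening": opening from 0.0 (shut) to 1.0 (fully open); "grip_force": force on a finger pad.
Only numpy, scipy, OpenCV 4.12 (cv2) and the standard library are available. Lean on these libraries where they do the work, as an engineer would, in place of code of your own. Each camera call takes 0.05 s, during which the arm holds its last target. There are 200 camera calls.

## Working session

There is one attempt and no reset: what is moved stays moved. The work goes in short steps, Python scripts to look and compute and a tool call to move; the robot and the scene stay as the last step left them, time stands still between calls to the robot, and variables do not carry over. Pictures are saved under pics/ and viewed, at most 14 in all, crops included, and the job is handed in when it is done.

Besides the shell and the picture viewer there is one more tool, called after ">>>" as name(argument=value, ...), one argument or row to a line, values as JSON. jog_arm: Moves the arm, as the interface text tells. Its arguments: {"type":"object","properties":{"motion":{"type":"array"},"grip":{"type":"number"}},"required":["motion"]}

```bash
mkdir -p pics; cat > h.py <<'E'
import numpy as np, cv2
from cell import state, read_camera, job_done, cut_out
def f(c): return 240/np.tan(np.radians(c["vertical_fov"])/2)
def ray(c,u,v):
    d=np.array([(u-c["cx"])/f(c),-(v-c["cy"])/f(c),-1.]); E=np.array(c["extrinsics"]); return E[:3,3],E[:3,:3]@d
def onz(c,u,v,z):
    o,d=ray(c,u,v); return (o+d*(z-o[2])/d[2])
def pix(c,p):
    E=np.array(c["extrinsics"]); q=E[:3,:3].T@(np.array(p,float)-E[:3,3]); return c["cx"]+f(c)*q[0]/-q[2], c["cy"]-f(c)*q[1]/-q[2]
E
python3 - <<'E'
from h import *
print(state())
for n in("scene","top"):
    c=read_camera(n); cv2.imwrite(f"pics/{n}0.png",c["img"]); print(n,{k:v for k,v in c.items() if k!="img"})
    for nm in ["cup0_mid","blank_mid","holder0","carrier","lever_knob","lock_tab","tin","tape"]:
        try:
            for r in cut_out(nm,c): print(nm,round(r["p"],2),[int(x) for x in r["box"]],int(r["region"].sum()))
        except Exception as e: print(nm,e)
E
```

```text
{'t': 0.0, 'joints': array([-1.39860534e+00,  4.91580745e-01,  1.55947118e+00,  1.27781770e-05,
        1.09170728e+00, -1.05614646e-01]), 'qvel': array([ 3.09198498e-04,  9.81277763e-04,  1.92650895e-03,  9.11989341e-05,
       -1.40337177e-03,  4.58154664e-04]), 'tau': array([-1.41870983e-04, -6.12638497e+01, -2.58178747e+01,  6.92774914e-02,
        4.82942036e-02, -1.20532204e-04]), 'eef_pos': array([ 171.38041371, -600.80767388,  239.04109123]), 'tcp_rot': array([-3.14043379e+00, -1.34246130e-04,  2.77799657e-01]), 'ft_force': array([ 0.53057529, -0.4942688 ,  0.33917257]), 'moment': array([-0.02906842,  0.00849555,  0.04129426]), 'grip_force': 0.0, 'opening': 1.0013212974847006}
scene {'vertical_fov': 49.531608202074, 'cx': 319.36417868948297, 'cy': 240.30052316261163, 'extrinsics': array([[-6.62714453e-01, -4.59668335e-01,  5.91197577e-01,
         1.19389558e+03],
       [ 7.48833114e-01, -4.14826686e-01,  5.16882761e-01,
         6.50084256e+02],
       [ 7.64989334e-03,  7.85253998e-01,  6.19126511e-01,
         7.97857954e+02],
       [ 0.00000000e+00,  0.00000000e+00,  0.
[... 541 characters left out ...]
rray([[ 1.00262762e-02,  9.91322141e-01, -1.31072068e-01,
         4.11138626e+02],
       [-9.99891101e-01,  8.51970682e-03, -1.20499386e-02,
         3.08928844e+01],
       [-1.08286753e-02,  1.31178611e-01,  9.91299608e-01,
         1.17483106e+03],
       [ 0.00000000e+00,  0.00000000e+00,  0.00000000e+00,
         1.00000000e+00]]), 'shot': 2}
cup0_mid 0.68 [217, 216, 249, 242] 645
blank_mid 0.79 [147, 280, 180, 308] 632
blank_mid 0.68 [276, 307, 316, 344] 283
holder0 0.93 [268, 174, 475, 323] 20119
carrier 0.66 [268, 175, 473, 321] 19918
lever_knob 0.68 [406, 214, 441, 259] 420
lock_tab 0.94 [413, 256, 444, 286] 796
tin 0.97 [235, 124, 288, 178] 2059
tape 0.97 [273, 304, 315, 342] 479
```

View pics/scene0.png

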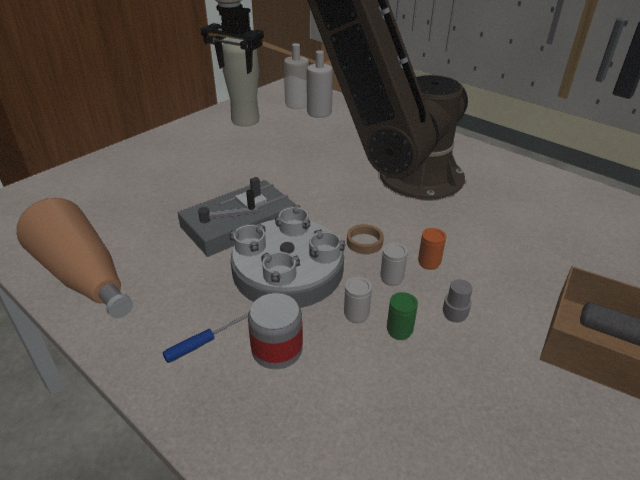

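View pics/top0.png

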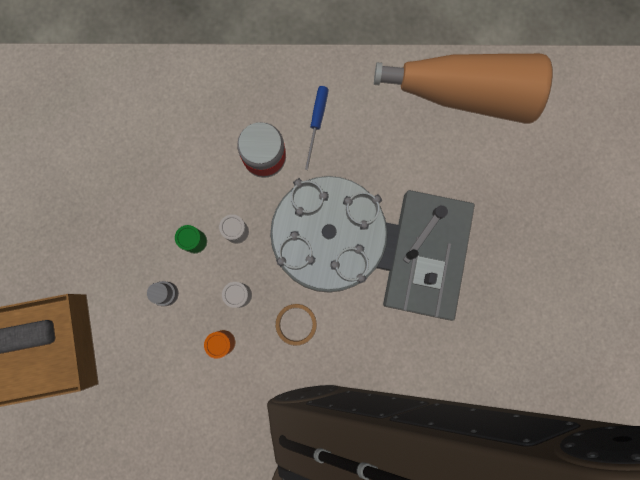

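```bash
python3 - <<'E'
from h import *
c=read_camera("top"); im=c["img"]
a=cv2.resize(im[170:325,265:480],None,fx=3.5,fy=3.5,interpolation=cv2.INTER_CUBIC); cv2.imwrite("pics/mix.png",a)
b=cv2.resize(im[205:365,135:260],None,fx=3.5,fy=3.5,interpolation=cv2.INTER_CUBIC); cv2.imwrite("pics/cups.png",b)
for n,u,v,z in [("cupA",232,228,84),("cupB",235,294,84),("hub",329,232,72),("h",309,198,96),("h",362,210,96),("h",351,264,96),("h",296,252,96),("blank",158,293,80)]:
    print(n,onz(c,u,v,z).round(0))
E
```

```text
cupA [567. 204.  84.]
cupB [429. 193.  84.]
hub [562.  -2.  72.]
h [631.  41.  96.]
h [606. -70.  96.]
h [493. -47.  96.]
h [516.  67.  96.]
blank [429. 356.  80.]
```

View pics/mix.png

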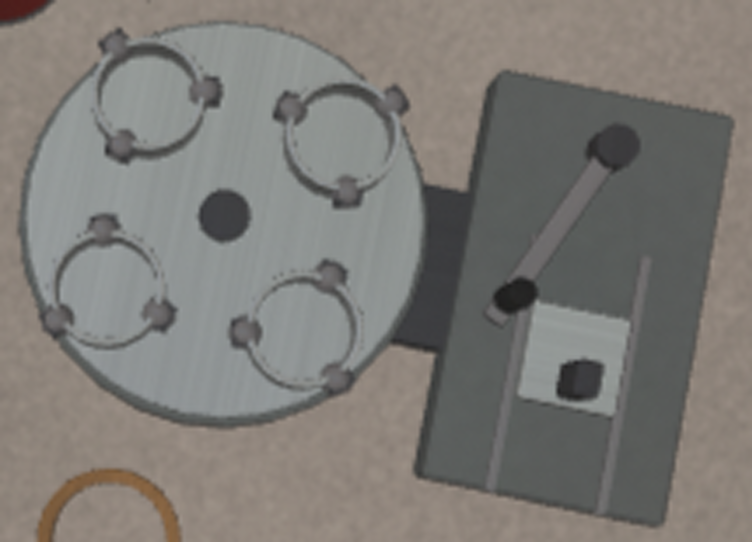

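View pics/cups.png

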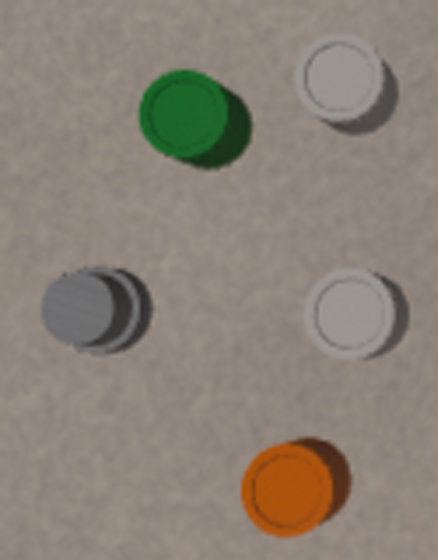

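```bash
python3 - <<'E'
from h import *
from scipy.optimize import least_squares
c=read_camera("top")
P=lambda u,v:(265+u/3.5-.36,170+v/3.5-.36)
rings=[P(152,98),P(343,138),P(303,330),P(108,288)]
angs=[np.pi/4,-np.pi/4,-3*np.pi/4,3*np.pi/4]
def H(p):return [(p[0]+84.85*np.cos(p[2]+a),p[1]+84.85*np.sin(p[2]+a)) for a in angs]
for z in(60,78,96):
    r=least_squares(lambda p:np.ravel([np.subtract(pix(c,(*h,z)),q) for h,q in zip(H(p),rings)]),[562,-2,-.2])
    print(z,r.x.round(3),r.fun.round(1))
    print(np.round(H(r.x)))
print("plate",onz(c,*P(223.5,224),60),"hub",onz(c,*P(224,216),72))
for n,u,v,z in [("knob",515,293,118),("pivot",613,147,80),("tab",582,376,115)]: print(n,onz(c,*P(u,v),z).round(1))
for u,v in [(500,72),(733,120),(660,525),(416,475)]: print(onz(c,*P(u,v),50).round(1))
Q=lambda u,v:(135+u/3.5-.36,205+v/3.5-.36)
print("A",onz(c,*Q(340,79),84),"B",onz(c,*Q(350,313),84))
# both-camera centroid check for cups: silhouettes centre ~ mid height
for n in("scene","top"):
    c=read_camera(n); im=c["img"]; cv2.imwrite(f"pics/raw_{n}.png",im)
    for p in [(567,204,84),(429,193,84),(567,204,0),(429,193,0)]: print(n,p,np.round(pix(c,p),1))
E
python3 - <<'E'
import cv2
im=cv2.imread("pics/raw_scene.png")
cv2.imwrite("pics/sc_crop.png",cv2.resize(im[170:340,170:430],None,fx=3,fy=3,interpolation=cv2.INTER_CUBIC))
E
```

```text
60 [ 5.67258e+02 -2.93600e+00 -2.06000e-01] [ 0.1  0.3 -0.4  0.4 -0.3 -0.4  0.7 -0.3]
[[638.  43.]
 [614. -74.]
 [496. -49.]
 [521.  68.]]
78 [ 5.64772e+02 -2.38600e+00 -2.06000e-01] [-0.3 -0.2  0.1  0.1  0.1  0.1  0.1 -0. ]
[[636.  44.]
 [611. -73.]
 [494. -49.]
 [518.  69.]]
96 [ 5.62286e+02 -1.83700e+00 -2.06000e-01] [-0.6 -0.8  0.7 -0.3  0.4  0.7 -0.5  0.3]
[[633.  45.]
 [609. -73.]
 [491. -48.]
 [516.  69.]]
plate [560.31098653  -1.15668148  60.        ] hub [563.62793975  -1.09321221  72.        ]
knob [ 513.6 -168.7  118. ]
pivot [ 606.8 -236.6   80. ]
tab [ 466.1 -207.1  115. ]
[ 659.3 -174.4   50. ]
[ 629.9 -319.    50. ]
[ 379.7 -267.    50. ]
[ 408.3 -119.5   50. ]
A [569.07285168 204.24452196  84.        ] B [428.53589106 194.20190379  84.        ]
scene (567, 204, 84) [357.2 283.9]
scene (429, 193, 84) [392.6 249.2]
scene (567, 204, 0) [355.1 313.1]
scene (429, 193, 0) [389.1 277.8]
top (567, 204, 84) [231.9 228.2]
top (429, 193, 84) [235.2 293.8]
top (567, 204, 0) [237.6 233.5]
top (429, 193, 0) [240.8 294.5]
```

View pics/sc_crop.png

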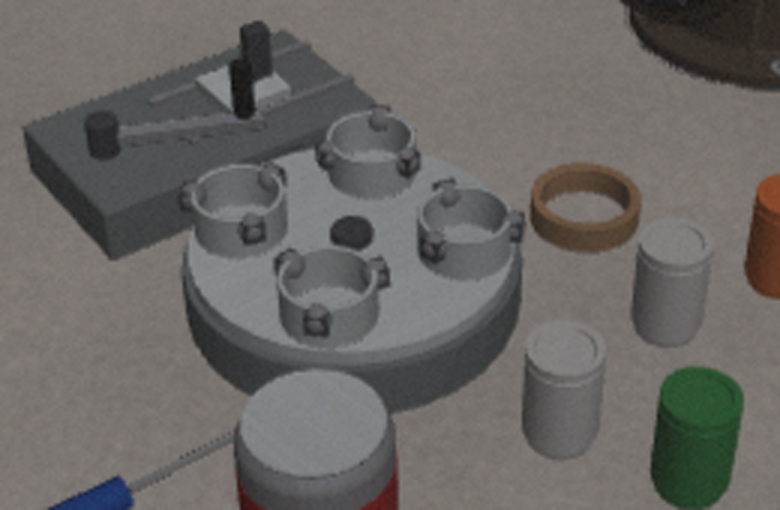

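```bash
cat >> h.py <<'E'
def go(p,yaw=None):
    "print tool-axis shift/turn from the present pose to world p, yaw"
    s=state(); from scipy.spatial.transform import Rotation as R
    M=R.from_euler("xyz",s["tcp_rot"]).as_matrix(); d=M.T@(np.array(p,float)-s["eef_pos"])
    y=s["tcp_rot"][2]; t=0 if yaw is None else -((yaw-y+np.pi)%(2*np.pi)-np.pi)
    print("t",round(s["t"],2),"pos",s["eef_pos"].round(1),"rot",s["tcp_rot"].round(3),"F",s["ft_force"].round(1),"open",round(s["opening"]*95,1),"gf",round(s["grip_force"],1),"j",s["joints"].round(2)); print("-> shift",d.round(1),"turn",round(t,3))
E
python3 - <<'E'
from h import *
from scipy.optimize import least_squares
ct=read_camera("top"); cs=read_camera("scene")
P=lambda u,v:(265+u/3.5-.36,170+v/3.5-.36)
S=lambda u,v:(170+u/3-.33,170+v/3-.33)
rt=[P(152,98),P(343,138),P(303,330),P(108,288)]
rs=[S(328,281),S(239,195),S(371,138),S(465,216)]
angs=[np.pi/4,-np.pi/4,-3*np.pi/4,3*np.pi/4]
def H(p):return [(p[0]+84.85*np.cos(p[2]+a),p[1]+84.85*np.sin(p[2]+a)) for a in angs]
def res(c,q,z):return lambda p:np.ravel([np.subtract(pix(c,(*h,z)),k) for h,k in zip(H(p),q)])
r=least_squares(res(cs,rs,96),[562,-2,-.2]); print("scene",r.x.round(3),r.fun.round(1)); 
r=least_squares(lambda p:np.r_[res(cs,rs,96)(p),res(ct,rt,90)(p)],[562,-2,-.2]); print("both",r.x.round(3),r.fun.round(1)); print(np.round(H(r.x)))
print("hub scene",onz(cs,*S(352,231),72))
for n,u,v,z in [("knob",241,66,118),("pivot",102,120,80),("tab",256,31,115),("A",565,345,84),("B",674,241,84)]: print(n,onz(cs,*S(u,v),z).round(1))
go((569,205,200),np.pi/2)
E
```

```text
scene [ 5.6591e+02  5.8590e+00 -1.9900e-01] [-0.  -0.1 -0.5 -0.   0.1  0.1  0.4 -0. ]
both [ 5.63283e+02  5.64000e-01 -2.03000e-01] [-1.1 -1.9 -1.2 -1.6 -0.6 -1.2 -0.6 -1.5 -1.8 -0.6 -0.8 -0.4 -0.8  0.3
 -1.4  0.3]
[[634.  47.]
 [610. -70.]
 [492. -46.]
 [517.  71.]]
hub scene [565.94503205   5.93664426  72.        ]
knob [ 515.2 -165.   118. ]
pivot [ 605.6 -234.2   80. ]
tab [ 467.9 -198.7  115. ]
A [567.8 206.6  84. ]
B [428.7 197.4  84. ]
t 1.2 pos [ 171.4 -601.   239.6] rot [ 3.142 -0.     0.278] F [-0.2  0.3 -0. ] open 94.8 gf 0.0 j [-1.4   0.49  1.56  0.    1.09 -0.11]
-> shift [ 603.3 -666.1   39.6] turn -1.293
```

>>> jog_arm(
  motion=[
    [[45,-22,0],0],
    [[90,-44,0],0],
    [[135,-66,0],0],
    [[180,-88,0],0],
    [[225,-110,0],0],
  ],
  grip=0.2,
)

```text
t: 1.7
eef_pos: [358.5, -432.4, 239.8]
tcp_rot: [3.141, -0.0, 0.277]
ft_force: [0.3, 0.5, -0.1]
opening: 0.803
grip_force: 0.0
```

>>> jog_arm(
  motion=[
    [[45,-22,0],0],
    [[90,-44,0],0],
    [[112,-55,0],0],
    [[136,-99,0],0],
    [[159,-143,0],0],
  ],
)

```text
t: 2.2
eef_pos: [471.4, -251.3, 239.4]
tcp_rot: [-3.142, 0.0, 0.277]
ft_force: [0.2, 0.4, -0.2]
opening: 0.799
grip_force: 0.0
```

>>> jog_arm(
  motion=[
    [[23,-44,0],0],
    [[47,-88,0],0],
    [[70,-132,0],0],
    [[94,-176,0],0],
    [[117,-220,0],0],
  ],
)

```text
t: 2.7
eef_pos: [523.4, -7.1, 239.9]
tcp_rot: [3.141, -0.001, 0.278]
ft_force: [0.9, -0.4, 0.5]
opening: 0.802
grip_force: 0.0
```

>>> jog_arm(
  motion=[
    [[23,-44,0],-0.14],
    [[47,-88,0],-0.28],
    [[70,-132,0],-0.42],
    [[94,-176,0],-0.56],
    [[103,-193,0],-0.7],
  ],
)

```text
t: 3.2
eef_pos: [569.5, 208.6, 239.5]
tcp_rot: [3.141, -0.001, 0.986]
ft_force: [-0.5, -1.7, 0.4]
opening: 0.8
grip_force: 0.0
```

>>> jog_arm(
  motion=[
    [[0,0,0],-0.14],
    [[0,0,0],-0.28],
    [[0,0,0],-0.42],
    [[0,0,0],-0.56],
    [[0,0,0],-0.7],
  ],
)

```text
t: 3.7
eef_pos: [569.3, 204.8, 239.6]
tcp_rot: [3.142, 0.0, 1.684]
ft_force: [-0.3, -0.3, -0.2]
opening: 0.799
grip_force: 0.0
```

>>> jog_arm(
  motion=[
    [[0,0,0],-0.12],
    [[0,0,0],-0.22],
    [[0,0,0],-0.22],
  ],
)

```text
t: 4.0
eef_pos: [569.3, 204.8, 239.6]
tcp_rot: [3.142, 0.0, 1.899]
ft_force: [1.1, -0.2, -0.0]
opening: 0.802
grip_force: 0.0
```

>>> jog_arm(
  motion=[
    [[0,0,45],0],
    [[0,0,90],0],
    [[0,0,125],0],
    [[0,0,150],0],
    [[0,0,162],0],
  ],
)

```text
t: 4.5
eef_pos: [568.5, 204.5, 75.3]
tcp_rot: [-3.139, -0.0, 1.895]
ft_force: [-0.6, -0.6, -0.3]
opening: 0.802
grip_force: 0.0
```

>>> jog_arm(
  motion=[
    [[0,0,0],0],
    [[0,0,0],0],
    [[0,0,0],0],
    [[0,0,0],0],
    [[0,0,0],0],
  ],
  grip=0.42,
)

```text
t: 5.0
eef_pos: [569.6, 204.8, 78.4]
tcp_rot: [3.14, 0.0, 1.898]
ft_force: [-0.3, -0.0, 0.3]
opening: 0.585
grip_force: 0.0
```

```bash
python3 - <<'E'
from h import *
go((569,205,77))
c=read_camera("scene"); cv2.imwrite("pics/g1.png",cv2.resize(c["img"][170:370,230:500],None,fx=2.9,fy=2.9,interpolation=cv2.INTER_CUBIC))
E
```

```text
t 5.0 pos [569.6 204.8  78.4] rot [3.14  0.    1.898] F [-0.3 -0.   0.3] open 55.6 gf 0.0 j [ 0.24  0.66  1.75 -0.    0.73 -0.09]
-> shift [ 0.4 -0.5  1.4] turn 0
```

View pics/g1.png

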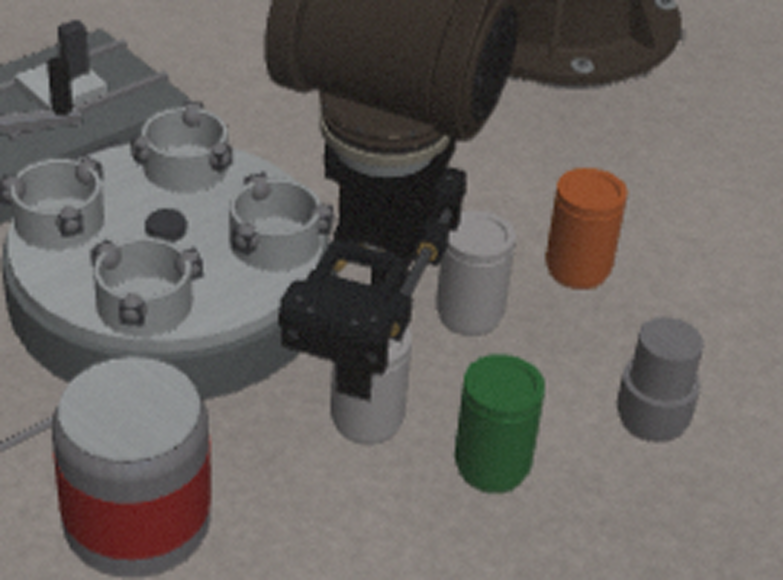

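>>> jog_arm(
  motion=[
    [[0,0,0],0],
    [[0,0,0],0.14],
    [[0,0,0],0.28],
    [[0,0,0],0.42],
    [[0,0,0],0.56],
  ],
  grip=0.22,
)

```text
t: 5.55
eef_pos: [569.3, 204.8, 77.6]
tcp_rot: [3.142, 0.0, 1.332]
ft_force: [-0.0, -0.3, -0.9]
opening: 0.774
grip_force: 0.0
```

>>> jog_arm(
  motion=[
    [[0,0,0],0.14],
    [[0,0,0],0.28],
    [[0,0,0],0.42],
    [[0,0,0],0.56],
    [[0,0,0],0.7],
  ],
)

```text
t: 6.05
eef_pos: [569.3, 204.7, 77.7]
tcp_rot: [3.141, -0.0, 0.632]
ft_force: [-0.6, 0.3, 0.1]
opening: 0.78
grip_force: 0.0
```

>>> jog_arm(
  motion=[
    [[0,0,0],0.14],
    [[0,0,0],0.28],
    [[0,0,0],0.31],
    [[0,0,0],0.31],
    [[0,0,0],0.31],
  ],
)

```text
t: 6.55
eef_pos: [569.3, 204.7, 77.6]
tcp_rot: [3.141, -0.0, 0.331]
ft_force: [-1.0, 1.0, 0.5]
opening: 0.783
grip_force: 0.0
```

>>> jog_arm(
  motion=[
    [[0,0,0],0],
    [[0,0,0],0],
    [[0,0,0],0],
    [[0,0,0],0],
    [[0,0,0],0],
  ],
  grip=1.0,
)

```text
t: 7.05
eef_pos: [569.2, 204.8, 77.6]
tcp_rot: [3.142, 0.0, 0.328]
ft_force: [-0.1, 1.7, -0.2]
opening: 0.566
grip_force: 29.9
```

```bash
python3 - <<'E'
from h import *
go((517,71,270))
E
```

```text
t 7.05 pos [569.2 204.8  77.6] rot [3.142 0.    0.328] F [-0.1  1.7 -0.2] open 53.7 gf 29.9 j [ 0.24  0.66  1.75 -0.    0.73  1.48]
-> shift [ -92.6  109.8 -192.4] turn 0
```

>>> jog_arm(
  motion=[
    [[0,0,-40],0],
    [[0,0,-80],0],
    [[0,0,-120],0],
    [[0,0,-150],0],
    [[0,0,-150],0],
  ],
)

```text
t: 7.55
eef_pos: [570.4, 205.0, 231.4]
tcp_rot: [3.141, -0.006, 0.328]
ft_force: [0.1, -0.1, -3.0]
opening: 0.563
grip_force: 29.9
```

>>> jog_arm(
  motion=[
    [[-25,30,0],0],
    [[-50,60,0],0],
    [[-75,90,0],0],
    [[-93,111,0],0],
    [[-93,111,10],0],
  ],
)

```text
t: 8.05
eef_pos: [515.8, 67.3, 216.9]
tcp_rot: [3.141, 0.001, 0.325]
ft_force: [0.1, 0.2, -3.9]
opening: 0.563
grip_force: 29.9
```

>>> jog_arm(
  motion=[
    [[0,0,20],0],
    [[0,0,30],0],
    [[0,0,30],0],
    [[0,0,30],0],
  ],
)

```text
t: 8.45
eef_pos: [517.1, 70.1, 187.2]
tcp_rot: [-3.141, 0.001, 0.328]
ft_force: [-0.3, 0.6, -2.7]
opening: 0.564
grip_force: 29.9
```

```bash
python3 - <<'E'
from h import *
go((517,70,160))
c=read_camera("scene"); im=c["img"]; cv2.imwrite("pics/h1.png",cv2.resize(im[160:330,200:400],None,fx=3.5,fy=3.5,interpolation=cv2.INTER_CUBIC))
s=state()["eef_pos"]; foot=s[2]-77.6
print("pred foot",pix(c,(s[0],s[1],foot)),"crop",[(a-b)*3.5 for a,b in zip(pix(c,(s[0],s[1],foot)),(200,160))])
for z in (96,60): print("pred holder ctr crop",z,[(a-b)*3.5 for a,b in zip(pix(c,(s[0],s[1],z)),(200,160))])
E
```

```text
t 8.45 pos [517.1  70.1 187.2] rot [-3.141e+00  1.000e-03  3.280e-01] F [-0.3  0.6 -2.7] open 53.6 gf 29.9 j [ 0.01  0.41  1.87 -0.    0.86  1.25]
-> shift [-0.1  0.1 27.2] turn 0
pred foot (np.float64(323.45041474248166), np.float64(234.95342555210252)) crop [np.float64(432.0764515986858), np.float64(262.3369894323588)]
pred holder ctr crop 96 [np.float64(431.79339683363685), np.float64(280.24406342300716)]
pred holder ctr crop 60 [np.float64(431.08973861528847), np.float64(324.7600417281422)]
```

View pics/h1.png

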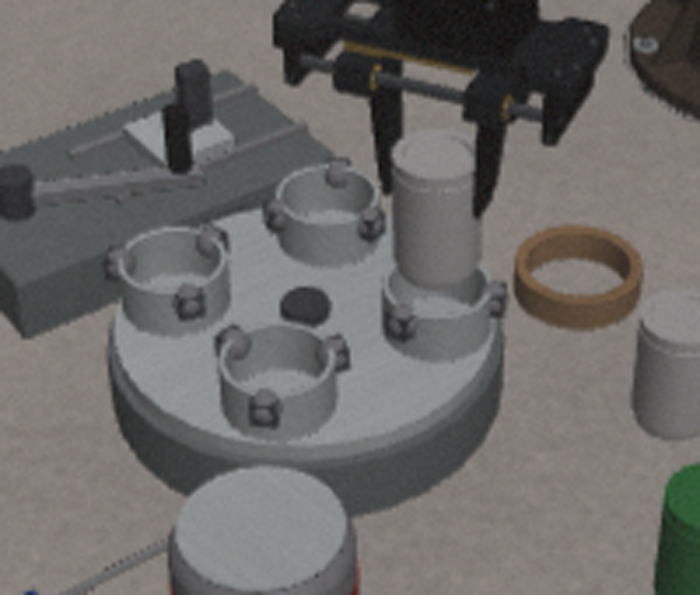

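```bash
cat > fit.py <<'E'
from h import *
from scipy.ndimage import map_coordinates
from scipy.optimize import differential_evolution as DE
t=np.linspace(0,2*np.pi,120)
def circ(x,y,z,r): return np.stack([x+r*np.cos(t),y+r*np.sin(t),0*t+z])
def proj(c,P):
    E=np.array(c["extrinsics"]); q=E[:3,:3].T@(P-E[:3,3:4]); return c["cx"]+f(c)*q[0]/-q[2], c["cy"]-f(c)*q[1]/-q[2]
def gm(im):
    g=cv2.GaussianBlur(cv2.cvtColor(im,cv2.COLOR_BGR2GRAY).astype(float),(0,0),.8)
    return np.hypot(cv2.Sobel(g,cv2.CV_64F,1,0),cv2.Sobel(g,cv2.CV_64F,0,1)).clip(0,120)
def score(c,G,circles):
    return sum(map_coordinates(G,proj(c,circ(*k))[::-1],order=1).mean() for k in circles)
def holders(x,y,w): return [(x+84.85*np.cos(w+a),y+84.85*np.sin(w+a)) for a in (np.pi/4,-np.pi/4,-3*np.pi/4,3*np.pi/4)]
E
python3 - <<'E'
from fit import *
for n in("scene","top"):
    c=read_camera(n); G=gm(cv2.imread(f"pics/raw_{n}.png"))
    o=lambda fun,b:DE(fun,b,seed=1,tol=1e-8,maxiter=200).x.round(2)
    print(n,"A",o(lambda p:-score(c,G,[(p[0],p[1],84,27)]),[(555,585),(190,220)]))
    print(n,"B",o(lambda p:-score(c,G,[(p[0],p[1],84,27)]),[(415,445),(180,210)]))
    print(n,"plate",o(lambda p:-score(c,G,[(p[0],p[1],60,122)]),[(545,580),(-20,20)]))
    print(n,"hub",o(lambda p:-score(c,G,[(p[0],p[1],72,p[2])]),[(545,580),(-20,20),(8,20)]))
    print(n,"rims",o(lambda p:-score(c,G,[(*h,96,r) for h in holders(*p) for r in(35,30.5)]),[(545,580),(-20,20),(-.3,-.1)]))
    print(n,"rims z free",o(lambda p:-score(c,G,[(*h,p[3],r) for h in holders(*p[:3]) for r in(35,30.5)]),[(545,580),(-20,20),(-.3,-.1),(60,110)]))
E
```

```text
scene A [568.56 207.47]
scene B [429.33 193.1 ]
scene plate [563.     1.96]
scene hub [566.75   6.67  17.74]
scene rims [ 5.6637e+02  2.6700e+00 -1.9000e-01]
scene rims z free [ 5.6863e+02  7.6000e+00 -2.0000e-01  6.5220e+01]
top A [562.56 196.36]
top B [427.61 185.38]
top plate [563.57  -1.22]
top hub [564.1   -1.12  15.91]
top rims [ 5.5919e+02 -3.8000e-01 -2.0000e-01]
top rims z free [ 5.6295e+02 -7.7000e-01 -2.0000e-01  7.2300e+01]
```

>>> jog_arm(
  motion=[
    [[0,0,8],0],
    [[0,0,16],0],
    [[0,0,20],0],
    [[0,0,24],0],
    [[0,0,24],0],
  ],
)

```text
t: 9.1
eef_pos: [516.3, 69.7, 162.9]
tcp_rot: [-3.141, 0.002, 0.328]
ft_force: [-2.7, 0.3, -4.3]
opening: 0.564
grip_force: 29.9
```

>>> jog_arm(
  motion=[
    [[0,0,2],0],
    [[0,0,4],0],
    [[0,0,6],0],
    [[0,0,6],0],
  ],
)

```text
t: 9.5
eef_pos: [517.1, 70.3, 159.2]
tcp_rot: [-3.141, -0.002, 0.328]
ft_force: [-8.0, 4.7, 17.4]
opening: 0.564
grip_force: 30.0
```

```bash
python3 - <<'E'
from h import *
go((517,70,140))
print(state()["moment"])
E
```

```text
t 9.5 pos [517.1  70.3 159.2] rot [-3.141e+00 -2.000e-03  3.280e-01] F [-8.   4.7 17.4] open 53.6 gf 30.0 j [0.01 0.45 1.9  0.   0.79 1.25]
-> shift [-0.2  0.3 19.2] turn 0
[1.05062023 1.57257103 0.01994315]
```

>>> jog_arm(
  motion=[
    [[-0.6,-0.7,0],0.14],
    [[-0.6,-0.7,0.5],0.28],
    [[-0.6,-0.7,1],0.42],
    [[-0.6,-0.7,1.5],0.56],
    [[-0.6,-0.7,2],0.7],
  ],
)

```text
t: 10.0
eef_pos: [517.0, 70.4, 157.3]
tcp_rot: [-3.141, -0.003, -0.376]
ft_force: [-3.8, 0.8, 14.9]
opening: 0.563
grip_force: 30.0
```

>>> jog_arm(
  motion=[
    [[0,0,0.5],-0.14],
    [[0,0,1],-0.28],
    [[0,0,1.5],-0.42],
    [[0,0,2],-0.56],
    [[0,0,2.5],-0.7],
  ],
)

```text
t: 10.5
eef_pos: [517.0, 70.1, 154.5]
tcp_rot: [3.141, -0.003, 0.332]
ft_force: [-3.7, -3.3, 12.4]
opening: 0.565
grip_force: 30.0
```

```bash
python3 - <<'E'
from h import *
go((517,70,140))
print(state()["moment"])
E
```

```text
t 10.5 pos [517.   70.1 154.5] rot [ 3.141e+00 -3.000e-03  3.320e-01] F [-3.7 -3.3 12.4] open 53.6 gf 30.0 j [0.01 0.46 1.91 0.   0.78 1.25]
-> shift [-0.1  0.  14.5] turn 0
[-0.37096183  0.48708516 -0.55291332]
```

>>> jog_arm(
  motion=[
    [[0,0,0.5],0.14],
    [[0,0,1],0.28],
    [[0,0,1.5],0.42],
    [[0,0,2],0.56],
    [[0,0,2.5],0.7],
  ],
)

```text
t: 11.0
eef_pos: [516.9, 70.6, 152.2]
tcp_rot: [-3.14, -0.003, -0.377]
ft_force: [-4.4, 3.7, 15.2]
opening: 0.563
grip_force: 30.0
```

>>> jog_arm(
  motion=[
    [[0,0,0.5],-0.14],
    [[0,0,1],-0.28],
    [[0,0,1.5],-0.42],
    [[0,0,2],-0.56],
    [[0,0,2.5],-0.7],
  ],
)

```text
t: 11.5
eef_pos: [516.4, 70.2, 149.0]
tcp_rot: [-3.141, -0.001, 0.331]
ft_force: [-3.3, -0.0, 5.7]
opening: 0.567
grip_force: 30.0
```

>>> jog_arm(
  motion=[
    [[0,0,0.5],0.14],
    [[0,0,1],0.28],
    [[0,0,1.5],0.42],
    [[0,0,2],0.56],
    [[0,0,2.5],0.7],
  ],
)

```text
t: 12.0
eef_pos: [514.3, 72.2, 146.5]
tcp_rot: [-3.14, 0.004, -0.377]
ft_force: [-10.4, 18.4, 13.7]
opening: 0.552
grip_force: 31.2
```

>>> jog_arm(
  motion=[
    [[0,0,0.5],-0.14],
    [[0,0,1],-0.28],
    [[0,0,1.5],-0.42],
    [[0,0,2],-0.56],
    [[0,0,2.5],-0.7],
  ],
)

```text
t: 12.5
eef_pos: [510.1, 66.4, 143.8]
tcp_rot: [3.14, 0.015, 0.333]
ft_force: [-41.1, -45.5, 38.1]
opening: 0.516
grip_force: 38.1
```

```bash
python3 - <<'E'
from h import *
go((517,70,140))
s=state()["eef_pos"]
c=read_camera("scene"); im=c["img"]; cv2.imwrite("pics/h2.png",cv2.resize(im[160:300,240:400],None,fx=4,fy=4,interpolation=cv2.INTER_CUBIC))
for z in (96,s[2]+6.4): print("axis pt crop",z,[(a-b)*4 for a,b in zip(pix(c,(s[0],s[1],z)),(240,160))])
E
```

```text
t 12.5 pos [510.1  66.4 143.8] rot [3.14  0.015 0.333] F [-41.1 -45.5  38.1] open 49.0 gf 38.1 j [ 0.    0.47  1.92 -0.01  0.77  1.25]
-> shift [ 7.7 -1.2  3.6] turn 0
axis pt crop 96 [np.float64(336.88962909002953), np.float64(311.51170122578856)]
axis pt crop 150.1555230887818 [np.float64(338.25701531325535), np.float64(231.27738990825503)]
```

View pics/h2.png

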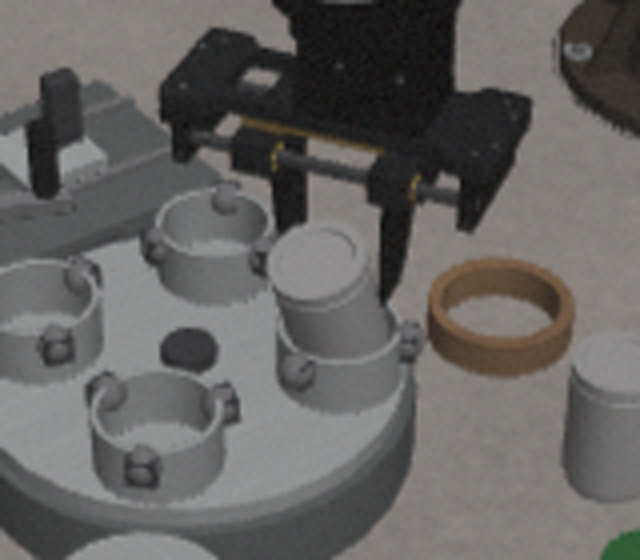

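>>> jog_arm(
  motion=[
    [[0,0,0],0],
    [[0,0,0],0],
    [[0,0,0],0],
    [[0,0,0],0],
    [[0,0,0],0],
  ],
  grip=0.0,
)

```text
t: 13.05
eef_pos: [516.6, 70.4, 143.2]
tcp_rot: [3.141, -0.001, 0.328]
ft_force: [0.7, -0.0, 0.3]
opening: 0.875
grip_force: 0.0
```

>>> jog_arm(
  motion=[
    [[0,0,0],-0.14],
    [[0,0,0],-0.28],
    [[0,0,0],-0.42],
    [[0,0,0],-0.56],
    [[0,0,0],-0.7],
  ],
)

```text
t: 13.55
eef_pos: [516.4, 70.4, 143.1]
tcp_rot: [3.141, -0.0, 1.034]
ft_force: [0.4, 0.8, -0.9]
opening: 1.0
grip_force: 0.0
```

>>> jog_arm(
  motion=[
    [[0,0,0],-0.14],
    [[0,0,0],-0.28],
    [[0,0,0],-0.42],
    [[0,0,0],-0.56],
    [[0,0,0],-0.7],
  ],
)

```text
t: 14.05
eef_pos: [516.4, 70.4, 143.1]
tcp_rot: [3.141, 0.0, 1.734]
ft_force: [-0.0, 0.0, -0.1]
opening: 1.0
grip_force: 0.0
```

>>> jog_arm(
  motion=[
    [[0,0,0],-0.14],
    [[0,0,0],-0.17],
    [[0,0,0],-0.17],
    [[0,0,0],-0.17],
  ],
)

```text
t: 14.45
eef_pos: [516.3, 70.3, 143.1]
tcp_rot: [3.141, 0.0, 1.897]
ft_force: [0.6, -0.2, 0.1]
opening: 1.0
grip_force: 0.0
```

```bash
python3 - <<'E'
from fit import *
go((516,71,140))
c=read_camera("scene"); im=c["img"]; cv2.imwrite("pics/h3.png",cv2.resize(im[160:300,240:400],None,fx=4,fy=4,interpolation=cv2.INTER_CUBIC))
G=gm(cv2.imread("pics/raw_scene.png"))
# per-holder rim fit in scene, original picture
r=DE(lambda p:-score(c,G,[(p[0],p[1],96,35),(p[0],p[1],96,30.5)]),[(500,535),(55,90)],seed=1); print(r.x,r.fun)
c=read_camera("top"); cv2.imwrite("pics/t3.png",c["img"])
E
```

```text
t 14.45 pos [516.3  70.3 143.1] rot [3.141 0.    1.897] F [ 0.6 -0.2  0.1] open 95.0 gf 0.0 j [ 0.01  0.47  1.92 -0.    0.75 -0.32]
-> shift [ 0.8 -0.1  3.1] turn 0
[520.04553481  73.96014542] -145.220860101586
```

View pics/h3.png

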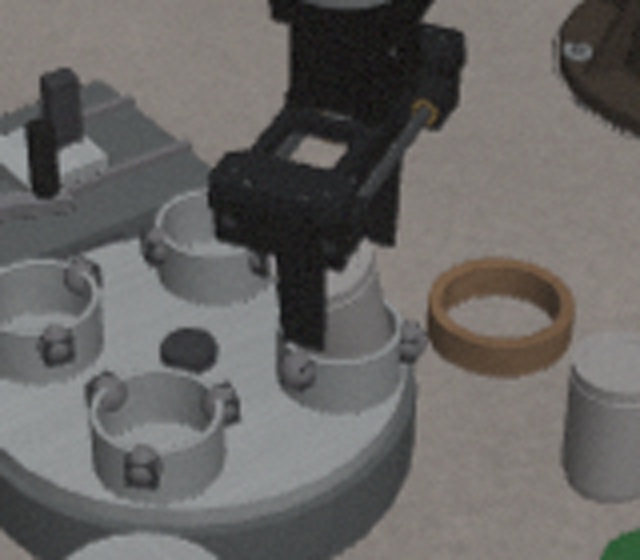

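>>> jog_arm(
  motion=[
    [[0,0,4],0],
    [[0,0,8],0],
    [[0,0,8],0],
    [[0,0,8],0],
    [[0,0,8],0],
  ],
  grip=0.3,
)

```text
t: 15.05
eef_pos: [519.4, 70.5, 136.3]
tcp_rot: [3.134, 0.002, 1.897]
ft_force: [9.3, 4.6, 8.4]
opening: 0.707
grip_force: 5.3
```

>>> jog_arm(
  motion=[
    [[0,0,0],0],
    [[0,0,0],0],
    [[0,0,0],0],
    [[0,0,0],0],
    [[0,0,0],0],
  ],
  grip=1.0,
)

```text
t: 15.55
eef_pos: [518.5, 70.3, 136.2]
tcp_rot: [3.136, 0.002, 1.897]
ft_force: [5.7, 0.6, 9.3]
opening: 0.591
grip_force: 29.1
```

```bash
python3 - <<'E'
from fit import *
go((516,71,140)); print(state()["moment"])
E
```

```text
t 15.55 pos [518.5  70.3 136.2] rot [3.136e+00 2.000e-03 1.897e+00] F [5.7 0.6 9.3] open 56.2 gf 29.1 j [ 0.01  0.48  1.92  0.    0.73 -0.32]
-> shift [ 1.5 -2.1 -3.8] turn 0
[ 0.24090236 -1.46220959  0.08697798]
```

>>> jog_arm(
  motion=[
    [[0,0,-0.5],0.14],
    [[0,0,-1],0.28],
    [[0,0,-1],0.42],
    [[0,0,-1],0.56],
    [[0,0,-1],0.7],
  ],
)

```text
t: 16.05
eef_pos: [517.3, 70.7, 136.5]
tcp_rot: [3.139, -0.001, 1.193]
ft_force: [5.1, 5.0, 4.0]
opening: 0.567
grip_force: 30.3
```

>>> jog_arm(
  motion=[
    [[0,0,0],-0.14],
    [[0,0,0],-0.28],
    [[0,0,0],-0.42],
    [[0,0,0],-0.56],
    [[0,0,0],-0.7],
  ],
)

```text
t: 16.55
eef_pos: [515.8, 71.0, 135.7]
tcp_rot: [-3.141, -0.002, 1.901]
ft_force: [-3.2, 6.7, 0.6]
opening: 0.568
grip_force: 30.6
```

```bash
python3 - <<'E'
from fit import *
go((516,71,140)); print(state()["moment"])
E
```

```text
t 16.55 pos [515.8  71.  135.7] rot [-3.141e+00 -2.000e-03  1.901e+00] F [-3.2  6.7  0.6] open 54.0 gf 30.6 j [ 0.01  0.48  1.92  0.    0.74 -0.32]
-> shift [-0.   0.2 -4.3] turn 0
[ 1.04513277 -0.00574918 -0.8235017 ]
```

>>> jog_arm(
  motion=[
    [[1.5,0,0.5],0.14],
    [[1.5,0,1],0.28],
    [[1.5,0,1.5],0.42],
    [[1.5,0,2],0.56],
    [[1.5,0,2.5],0.7],
  ],
)

```text
t: 17.05
eef_pos: [517.5, 71.6, 134.2]
tcp_rot: [3.137, -0.001, 1.195]
ft_force: [5.7, -2.2, 9.4]
opening: 0.565
grip_force: 30.1
```

>>> jog_arm(
  motion=[
    [[0,0,0.5],-0.14],
    [[0,0,1],-0.28],
    [[0,0,1.5],-0.42],
    [[0,0,2],-0.56],
    [[0,0,2.5],-0.7],
  ],
)

```text
t: 17.55
eef_pos: [516.5, 70.5, 131.3]
tcp_rot: [3.14, 0.002, 1.902]
ft_force: [0.5, -8.0, 4.0]
opening: 0.562
grip_force: 30.0
```

```bash
python3 - <<'E'
from fit import *
go((516,71,140)); print(state()["moment"])
E
```

```text
t 17.55 pos [516.5  70.5 131.3] rot [3.140e+00 2.000e-03 1.902e+00] F [ 0.5 -8.   4. ] open 53.4 gf 30.0 j [ 0.01  0.49  1.93 -0.    0.72 -0.32]
-> shift [ 0.6 -0.3 -8.7] turn 0
[-1.58126591 -0.22470127 -0.84526846]
```

>>> jog_arm(
  motion=[
    [[0,0,0],0],
    [[0,0,0],0],
    [[0,0,0],0],
    [[0,0,0],0],
    [[0,0,-20],0],
  ],
  grip=0.15,
)

```text
t: 18.05
eef_pos: [514.7, 71.7, 149.5]
tcp_rot: [-3.138, -0.001, 1.897]
ft_force: [-0.4, -0.1, -0.0]
opening: 0.843
grip_force: 0.0
```

>>> jog_arm(
  motion=[
    [[0,0,-30],0],
    [[0,0,-50],0],
    [[0,0,-50],0],
    [[0,0,-50],0],
  ],
)

```text
t: 18.45
eef_pos: [515.5, 71.7, 200.9]
tcp_rot: [3.141, 0.0, 1.897]
ft_force: [-0.5, 0.6, -0.4]
opening: 0.849
grip_force: 0.0
```

```bash
python3 - <<'E'
from fit import *
go((516,71,180))
c=read_camera("scene"); im=c["img"]; cv2.imwrite("pics/h4.png",cv2.resize(im[160:300,240:400],None,fx=4,fy=4,interpolation=cv2.INTER_CUBIC))
G=gm(im)
r=DE(lambda p:-score(c,G,[(p[0],p[1],p[2],27)]),[(505,530),(58,85),(140,165)],seed=1); print(r.x,r.fun)
E
```

```text
t 18.45 pos [515.5  71.7 200.9] rot [3.141 0.    1.897] F [-0.5  0.6 -0.4] open 80.7 gf 0.0 j [ 0.01  0.39  1.86 -0.    0.89 -0.32]
-> shift [-0.8  0.2 20.9] turn 0
[518.20770904  65.9815727  143.64004339] -65.81926635040615
```

View pics/h4.png

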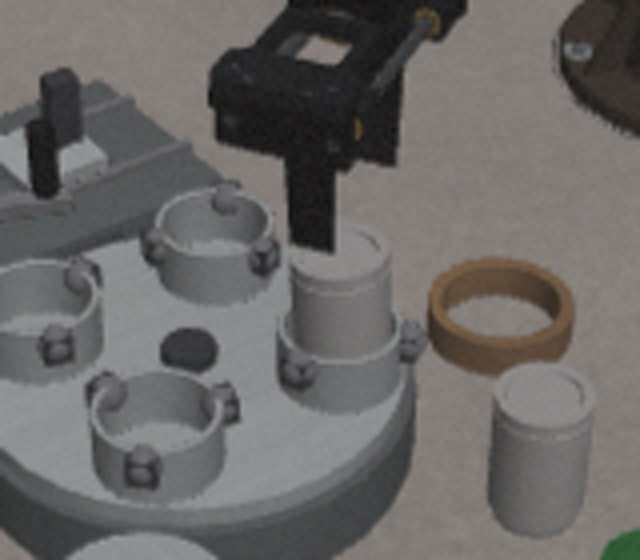

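>>> jog_arm(
  motion=[
    [[0,0,0],0],
    [[0,0,0],0],
    [[0,0,0],0],
    [[0,0,0],0],
    [[0,0,0],0],
  ],
  grip=1.0,
)

```text
t: 19.0
eef_pos: [515.7, 71.6, 201.0]
tcp_rot: [-3.141, 0.0, 1.898]
ft_force: [0.4, -0.0, 0.3]
opening: 0.488
grip_force: 0.0
```

>>> jog_arm(
  motion=[
    [[0,0,5],0],
    [[0,0,10],0],
    [[0,0,14],0],
    [[0,0,14],0],
    [[0,0,14],0],
  ],
)

```text
t: 19.5
eef_pos: [515.7, 71.6, 186.9]
tcp_rot: [-3.141, -0.0, 1.898]
ft_force: [0.3, -0.1, -0.6]
opening: 0.066
grip_force: 0.0
```

>>> jog_arm(
  motion=[
    [[0,0,2],0],
    [[0,0,4],0],
    [[0,0,6],0],
    [[0,0,6],0],
    [[0,0,6],0],
  ],
)

```text
t: 20.0
eef_pos: [515.7, 71.6, 181.1]
tcp_rot: [-3.142, 0.0, 1.898]
ft_force: [1.3, -0.3, 0.2]
opening: 0.005
grip_force: 0.0
```

>>> jog_arm(
  motion=[
    [[0,0,1],0],
    [[0,0,2],0],
    [[0,0,3],0],
    [[0,0,3],0],
    [[0,0,3],0],
  ],
)

```text
t: 20.5
eef_pos: [515.7, 71.6, 178.1]
tcp_rot: [-3.142, 0.0, 1.898]
ft_force: [0.9, -0.7, 0.2]
opening: 0.005
grip_force: 0.0
```

>>> jog_arm(
  motion=[
    [[0,0,1],0],
    [[0,0,2],0],
    [[0,0,2],0],
  ],
)

```text
t: 20.8
eef_pos: [515.6, 71.6, 176.0]
tcp_rot: [-3.141, 0.0, 1.898]
ft_force: [0.3, -0.1, -0.2]
opening: 0.005
grip_force: 0.0
```

>>> jog_arm(
  motion=[
    [[0,0,1],0],
    [[0,0,2],0],
    [[0,0,2],0],
  ],
)

```text
t: 21.1
eef_pos: [515.6, 71.6, 174.0]
tcp_rot: [-3.141, 0.0, 1.898]
ft_force: [0.3, 0.2, -0.4]
opening: 0.002
grip_force: 0.0
```

>>> jog_arm(
  motion=[
    [[0,0,1],0],
    [[0,0,2],0],
    [[0,0,2],0],
  ],
)

```text
t: 21.4
eef_pos: [515.7, 71.6, 172.0]
tcp_rot: [-3.141, 0.0, 1.898]
ft_force: [-0.5, 0.1, -0.3]
opening: 0.005
grip_force: 0.0
```

>>> jog_arm(
  motion=[
    [[0,0,1],0],
    [[0,0,1.5],0],
    [[0,0,1.5],0],
  ],
)

```text
t: 21.7
eef_pos: [515.8, 71.6, 171.0]
tcp_rot: [3.141, 0.0, 1.898]
ft_force: [-0.7, 0.4, 4.0]
opening: 0.004
grip_force: 2.5
```

>>> jog_arm(
  motion=[
    [[0,0,1],0],
    [[0,0,1.5],0],
    [[0,0,1.5],0],
  ],
)

```text
t: 22.0
eef_pos: [516.0, 71.8, 170.7]
tcp_rot: [3.14, 0.001, 1.898]
ft_force: [-4.3, -0.1, 18.9]
opening: 0.004
grip_force: 9.4
```

>>> jog_arm(
  motion=[
    [[0,0,1],0],
    [[0,0,1.5],0],
    [[0,0,1.5],0],
  ],
)

```text
t: 22.3
eef_pos: [516.8, 71.8, 170.4]
tcp_rot: [3.137, 0.001, 1.898]
ft_force: [-6.1, 0.3, 32.2]
opening: 0.005
grip_force: 15.7
```

>>> jog_arm(
  motion=[
    [[0,0,1],0],
    [[0,0,1],0],
    [[0,0,1],0],
  ],
)

```text
t: 22.6
eef_pos: [516.9, 71.9, 170.3]
tcp_rot: [3.136, 0.001, 1.898]
ft_force: [-9.4, 1.5, 42.5]
opening: 0.001
grip_force: 20.8
```

>>> jog_arm(
  motion=[
    [[0,0,1],0],
    [[0,0,1],0],
    [[0,0,1],0],
  ],
)

```text
t: 22.9
eef_pos: [517.0, 72.0, 170.2]
tcp_rot: [3.135, 0.002, 1.898]
ft_force: [-10.9, 1.6, 52.5]
opening: 0.005
grip_force: 26.1
```

>>> jog_arm(
  motion=[
    [[0,0,0.7],0],
    [[0,0,0.7],0],
    [[0,0,0.7],0],
  ],
)

```text
t: 23.2
eef_pos: [517.0, 72.4, 170.0]
tcp_rot: [3.135, 0.001, 1.898]
ft_force: [-13.8, 4.9, 58.5]
opening: 0.006
grip_force: 29.1
```

>>> jog_arm(
  motion=[
    [[0,0,-20],0],
    [[0,0,-50],0],
    [[0,0,-90],0],
    [[0,0,-90],0],
  ],
)

```text
t: 23.6
eef_pos: [517.2, 71.7, 259.3]
tcp_rot: [3.134, 0.002, 1.898]
ft_force: [1.0, 0.6, 0.5]
opening: 0.005
grip_force: 0.0
```

```bash
python3 - <<'E'
from fit import *
go((516,71,260))
c=read_camera("scene"); im=c["img"]; G=gm(im)
print("A seated z fixed",DE(lambda p:-score(c,G,[(p[0],p[1],144,27)]),[(505,530),(58,85)],seed=1).x)
def blob(c,z,lo,hi):
    b=cut_out("cup0_mid",c)
    for r in b: print(round(r["p"],2),[int(x) for x in r["box"]], np.array(onz(c,(r["box"][0]+r["box"][2])/2,(r["box"][1]+r["box"][3])/2,z)).round(0))
blob(c,42,0,0)
print("B",DE(lambda p:-score(c,G,[(p[0],p[1],84,27)]),[(440,520),(150,230)],seed=1))
c=read_camera("top"); blob(c,60,0,0); cv2.imwrite("pics/t4.png",cv2.resize(c["img"][170:370,140:400],None,fx=3,fy=3,interpolation=cv2.INTER_CUBIC))
E
```

```text
t 23.6 pos [517.2  71.7 259.3] rot [3.134e+00 2.000e-03 1.898e+00] F [1.  0.6 0.5] open 0.5 gf 0.0 j [ 0.01  0.32  1.79 -0.    1.03 -0.32]
-> shift [-0.3 -1.4 -0.7] turn 0
A seated z fixed [520.09521526  68.32448355]
0.81 [311, 213, 339, 249] [437.   8.  42.]
B              message: Optimization terminated successfully.
             success: True
                 fun: -75.68470411715548
                   x: [ 4.766e+02  1.827e+02]
                 nit: 12
                nfev: 450
          population: [[ 4.766e+02  1.828e+02]
                       [ 4.763e+02  1.827e+02]
                       ...
                       [ 4.760e+02  1.828e+02]
                       [ 4.768e+02  1.824e+02]]
 population_energies: [-7.568e+01 -7.557e+01 ... -7.522e+01 -7.539e+01]
                 jac: [ 3.993e-02  5.923e-02]
```

View pics/t4.png

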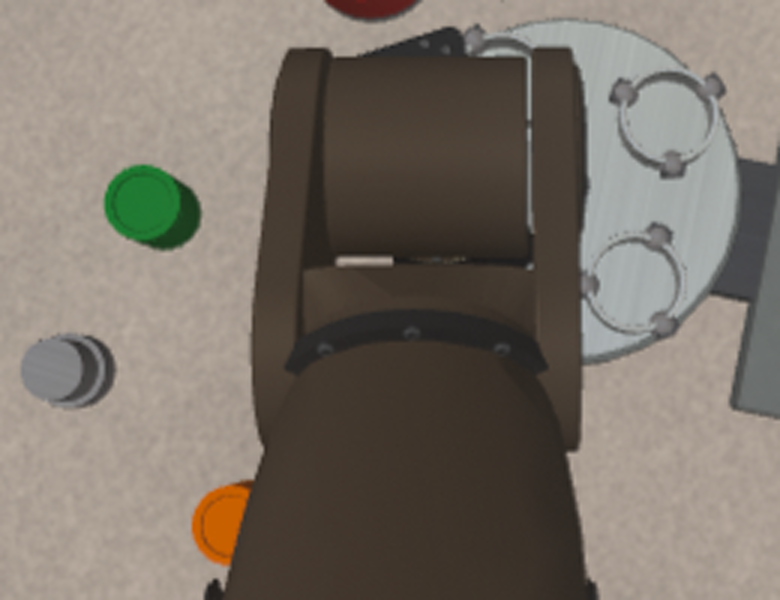

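>>> jog_arm(
  motion=[
    [[-37,26,0],0],
    [[-74,52,0],0],
    [[-111,78,0],0],
    [[-148,104,0],0],
    [[-184,130,0],0],
  ],
)

```text
t: 24.3
eef_pos: [698.9, -62.2, 252.9]
tcp_rot: [-3.139, -0.001, 1.898]
ft_force: [0.7, 0.8, 0.1]
opening: 0.003
grip_force: 0.0
```

```bash
python3 - <<'E'
from fit import *
c=read_camera("top"); im=c["img"]; G=gm(im)
for r in cut_out("cup0_mid",c): print(round(r["p"],2),[int(x) for x in r["box"]])
r=DE(lambda p:-score(c,G,[(p[0],p[1],84,27)]),[(450,505),(155,205)],seed=1); print(r.x,r.fun)
# white lid blob
hsv=cv2.cvtColor(im,cv2.COLOR_BGR2HSV); 
cs=read_camera("scene"); Gs=gm(cs["img"]); r=DE(lambda p:-score(cs,Gs,[(p[0],p[1],84,27)]),[(450,505),(155,205)],seed=1); print(r.x,r.fun)
for z in (142,144,146,148):
    r=DE(lambda p:-score(cs,Gs,[(p[0],p[1],z,27)]),[(510,524),(64,80)],seed=1); print(z,r.x,r.fun)
u,v=pix(c,(477,180,84)); u,v=int(u),int(v)
a=cv2.resize(im[v-40:v+40,u-40:u+100],None,fx=5,fy=5,interpolation=cv2.INTER_CUBIC); print(u,v); cv2.imwrite("pics/b5.png",a)
go((477,180,200))
E
```

```text
0.63 [281, 233, 302, 265]
[474.53701079 171.46221796] -76.75270459998688
[476.55543577 182.7798005 ] -75.3730883148503
142 [517.96810871  66.73711456] -54.8967705549384
144 [519.67120459  68.38095287] -54.94088900737863
146 [522.00166186  70.15579231] -54.97282260492477
148 [523.99255767  71.89199446] -55.00157474725374
242 270
t 24.45 pos [698.6 -62.5 251.7] rot [-3.138e+00 -2.000e-03  1.896e+00] F [-0.5 -0.  -0.3] open 0.3 gf 0.0 j [-0.18  0.6   1.33 -0.    1.22 -0.51]
-> shift [ 300.5 -132.4   52.6] turn 0
```

View pics/b5.png

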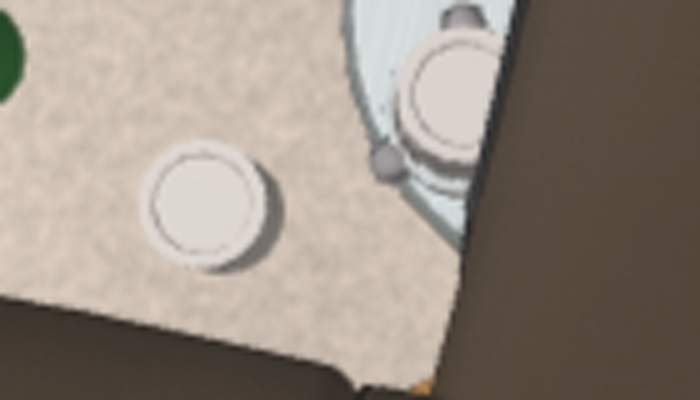

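>>> jog_arm(
  motion=[
    [[43,-19,0],0],
    [[86,-38,0],0],
    [[129,-57,0],0],
    [[172,-76,0],0],
    [[215,-95,0],0],
  ],
)

```text
t: 24.95
eef_pos: [536.1, 113.8, 254.1]
tcp_rot: [-3.14, -0.0, 1.898]
ft_force: [0.7, 2.0, 0.3]
opening: 0.006
grip_force: 0.0
```

>>> jog_arm(
  motion=[
    [[43,-19,0],0],
    [[85,-37,0],0],
    [[85,-37,40],0],
    [[85,-37,80],0],
    [[85,-37,120],0],
  ],
)

```text
t: 25.45
eef_pos: [474.8, 181.5, 133.6]
tcp_rot: [3.142, 0.0, 1.899]
ft_force: [-0.1, -0.2, -0.9]
opening: 0.002
grip_force: 0.0
```

>>> jog_arm(
  motion=[
    [[0,0,6],0],
    [[0,0,12],0],
    [[0,0,15],0],
    [[0,0,15],0],
    [[0,0,15],0],
  ],
)

```text
t: 25.95
eef_pos: [476.9, 180.9, 121.0]
tcp_rot: [3.14, 0.0, 1.898]
ft_force: [-0.4, 0.7, -0.4]
opening: 0.006
grip_force: 0.0
```

```bash
python3 - <<'E'
from fit import *
go((477,179,109))
E
```

```text
t 25.95 pos [476.9 180.9 121. ] rot [3.14  0.    1.898] F [-0.4  0.7 -0.4] open 0.5 gf 0.0 j [ 0.23  0.49  1.96 -0.    0.68 -0.09]
-> shift [-1.8 -0.6 12. ] turn 0
```

>>> jog_arm(
  motion=[
    [[-2,-0.5,4],0],
    [[-2,-0.5,8],0],
    [[-2,-0.5,8],0],
    [[-2,-0.5,8],0],
  ],
)

```text
t: 26.35
eef_pos: [476.7, 178.7, 111.8]
tcp_rot: [-3.141, 0.0, 1.898]
ft_force: [-0.9, 0.0, 0.2]
opening: 0.004
grip_force: 0.0
```

>>> jog_arm(
  motion=[
    [[0,0,1],0],
    [[0,0,1.5],0],
    [[0,0,1.5],0],
  ],
)

```text
t: 26.65
eef_pos: [476.7, 178.8, 110.3]
tcp_rot: [-3.141, 0.0, 1.898]
ft_force: [0.0, 0.1, 0.5]
opening: 0.004
grip_force: 0.0
```

>>> jog_arm(
  motion=[
    [[0,0,0.7],0],
    [[0,0,1],0],
    [[0,0,1],0],
  ],
)

```text
t: 26.95
eef_pos: [476.7, 178.8, 109.3]
tcp_rot: [-3.142, 0.0, 1.898]
ft_force: [-0.1, -0.5, 0.8]
opening: 0.002
grip_force: 0.0
```

>>> jog_arm(
  motion=[
    [[0,0,0.7],0],
    [[0,0,1],0],
    [[0,0,1],0],
  ],
)

```text
t: 27.25
eef_pos: [476.9, 178.8, 109.3]
tcp_rot: [3.141, 0.0, 1.898]
ft_force: [-3.0, -1.0, 11.7]
opening: 0.007
grip_force: 6.3
```

>>> jog_arm(
  motion=[
    [[0,0,-30],0],
    [[0,0,-50],0],
    [[0,0,-50],0],
    [[0,0,-50],0],
    [[0,0,-50],0],
  ],
  grip=0.15,
)

```text
t: 27.75
eef_pos: [476.4, 178.7, 157.6]
tcp_rot: [-3.14, -0.0, 1.898]
ft_force: [1.2, 0.3, 0.4]
opening: 0.369
grip_force: 0.0
```

>>> jog_arm(
  motion=[
    [[0,0,0],0],
    [[0,0,0],0],
    [[0,0,25],0],
    [[0,0,50],0],
    [[0,0,70],0],
  ],
)

```text
t: 28.25
eef_pos: [476.4, 178.7, 87.0]
tcp_rot: [-3.141, 0.0, 1.898]
ft_force: [-0.7, 0.1, 0.2]
opening: 0.787
grip_force: 0.0
```

>>> jog_arm(
  motion=[
    [[0,0,10],0],
    [[0,0,18],0],
    [[0,0,18],0],
    [[0,0,18],0],
    [[0,0,18],0],
  ],
  grip=0.42,
)

```text
t: 28.75
eef_pos: [477.2, 178.9, 71.1]
tcp_rot: [3.14, 0.0, 1.898]
ft_force: [0.4, 0.9, 0.7]
opening: 0.583
grip_force: 0.4
```

>>> jog_arm(
  motion=[
    [[0,0,0],0],
    [[0,0,0],0.14],
    [[0,0,0],0.28],
    [[0,0,0],0.42],
    [[0,0,0],0.56],
  ],
  grip=0.22,
)

```text
t: 29.25
eef_pos: [476.9, 178.8, 70.8]
tcp_rot: [3.141, -0.0, 1.332]
ft_force: [0.5, -0.6, -0.2]
opening: 0.778
grip_force: 0.0
```

>>> jog_arm(
  motion=[
    [[0,0,0],0.14],
    [[0,0,0],0.28],
    [[0,0,0],0.42],
    [[0,0,0],0.56],
    [[0,0,0],0.7],
  ],
)

```text
t: 29.75
eef_pos: [476.9, 178.8, 70.8]
tcp_rot: [3.141, -0.001, 0.632]
ft_force: [-0.1, -0.6, 0.4]
opening: 0.782
grip_force: 0.0
```

>>> jog_arm(
  motion=[
    [[0,0,0],0.14],
    [[0,0,0],0.28],
    [[0,0,0],0.31],
    [[0,0,0],0.31],
    [[0,0,0],0.31],
  ],
)

```text
t: 30.25
eef_pos: [476.7, 178.8, 70.5]
tcp_rot: [3.141, -0.0, 0.331]
ft_force: [0.2, -0.0, -0.0]
opening: 0.779
grip_force: 0.0
```

>>> jog_arm(
  motion=[
    [[0,0,0],0],
    [[0,0,0],0],
    [[0,0,0],0],
    [[0,0,0],0],
    [[0,0,0],0],
  ],
  grip=1.0,
)

```text
t: 30.75
eef_pos: [476.7, 178.8, 70.4]
tcp_rot: [3.142, -0.0, 0.328]
ft_force: [-0.1, 0.9, 0.6]
opening: 0.565
grip_force: 30.0
```

```bash
python3 - <<'E'
from fit import *
go((610,-71,230))
E
```

```text
t 30.75 pos [476.7 178.8  70.4] rot [ 3.142 -0.     0.328] F [-0.1  0.9  0.6] open 53.7 gf 30.0 j [ 0.23  0.58  2.   -0.    0.56  1.47]
-> shift [  45.7  279.5 -159.6] turn 0
```

>>> jog_arm(
  motion=[
    [[0,0,-40],0],
    [[0,0,-80],0],
    [[0,0,-125],0],
    [[0,0,-170],0],
    [[0,0,-170],0],
  ],
)

```text
t: 31.25
eef_pos: [478.3, 179.2, 245.4]
tcp_rot: [3.141, -0.009, 0.328]
ft_force: [0.6, 0.4, -3.9]
opening: 0.561
grip_force: 30.0
```

>>> jog_arm(
  motion=[
    [[7,45,0],0],
    [[14,90,0],0],
    [[22,135,0],0],
    [[29,180,0],0],
    [[36,225,0],0],
  ],
)

```text
t: 31.75
eef_pos: [583.3, -24.5, 238.8]
tcp_rot: [-3.141, 0.002, 0.328]
ft_force: [0.7, -0.3, -2.7]
opening: 0.567
grip_force: 30.0
```

>>> jog_arm(
  motion=[
    [[9.5,54.5,0],0],
    [[9.5,54.5,0],0],
    [[9.5,54.5,20],0],
    [[9.5,54.5,50],0],
    [[9.5,54.5,50],0],
  ],
)

```text
t: 32.25
eef_pos: [607.5, -70.8, 185.7]
tcp_rot: [-3.137, 0.007, 0.328]
ft_force: [-0.5, -0.3, -2.3]
opening: 0.565
grip_force: 30.0
```

```bash
python3 - <<'E'
from fit import *
go((609.8,-71,160))
E
```

```text
t 32.25 pos [607.5 -70.8 185.7] rot [-3.137  0.007  0.328] F [-0.5 -0.3 -2.3] open 53.7 gf 30.0 j [-0.22  0.53  1.65 -0.    0.97  1.02]
-> shift [ 2.2  1.1 25.7] turn 0
```

>>> jog_arm(
  motion=[
    [[0,0,0],0],
    [[0,0,0],0],
    [[0,0,8],0],
    [[0,0,16],0],
    [[0,0,24],0],
  ],
)

```text
t: 32.75
eef_pos: [609.7, -71.1, 166.0]
tcp_rot: [3.141, -0.0, 0.328]
ft_force: [0.3, -0.1, -3.3]
opening: 0.568
grip_force: 30.0
```

>>> jog_arm(
  motion=[
    [[0,0,0],0],
    [[0,0,2],0],
    [[0,0,4],0],
    [[0,0,6],0],
    [[0,0,6],0],
  ],
)

```text
t: 33.25
eef_pos: [609.7, -71.2, 160.2]
tcp_rot: [-3.142, 0.0, 0.328]
ft_force: [-0.5, 0.6, -2.2]
opening: 0.564
grip_force: 30.0
```

```bash
python3 - <<'E'
from fit import *
go((609.8,-71,150)); print(state()["moment"])
E
```

```text
t 33.25 pos [609.7 -71.2 160.2] rot [-3.142  0.     0.328] F [-0.5  0.6 -2.2] open 53.6 gf 30.0 j [-0.22  0.56  1.67 -0.    0.91  1.02]
-> shift [ 0.1 -0.2 10.2] turn 0
[ 0.00669771  0.04104623 -0.02046944]
```

>>> jog_arm(
  motion=[
    [[0,0,2],0],
    [[0,0,4],0],
    [[0,0,6],0],
    [[0,0,8],0],
    [[0,0,8],0],
  ],
)

```text
t: 33.75
eef_pos: [609.6, -71.4, 153.5]
tcp_rot: [3.141, -0.0, 0.328]
ft_force: [-5.2, -0.0, 8.6]
opening: 0.564
grip_force: 30.0
```

>>> jog_arm(
  motion=[
    [[0,0,1],0],
    [[0,0,2],0],
    [[0,0,3],0],
    [[0,0,3],0],
  ],
)

```text
t: 34.15
eef_pos: [609.7, -71.2, 152.5]
tcp_rot: [3.14, -0.001, 0.328]
ft_force: [-11.6, 1.1, 26.8]
opening: 0.565
grip_force: 30.0
```

```bash
python3 - <<'E'
from fit import *
go((609.8,-71,150)); print(state()["moment"])
E
```

```text
t 34.15 pos [609.7 -71.2 152.5] rot [ 3.14e+00 -1.00e-03  3.28e-01] F [-11.6   1.1  26.8] open 53.6 gf 30.0 j [-0.22  0.57  1.68 -0.    0.89  1.02]
-> shift [ 0.2 -0.1  2.5] turn 0
[0.20834728 2.13055074 0.12360313]
```

>>> jog_arm(
  motion=[
    [[-1.4,-0.5,-1],0],
    [[-1.4,-0.5,-1],0],
    [[-1.4,-0.5,-1],0],
  ],
)

```text
t: 34.45
eef_pos: [609.0, -71.3, 152.6]
tcp_rot: [3.14, -0.003, 0.328]
ft_force: [-3.8, 0.8, 16.3]
opening: 0.566
grip_force: 30.0
```

>>> jog_arm(
  motion=[
    [[-1.4,-0.5,0],0],
    [[-1.4,-0.5,0],0],
    [[-1.4,-0.5,0],0],
  ],
)

```text
t: 34.75
eef_pos: [608.6, -71.3, 152.7]
tcp_rot: [3.139, -0.005, 0.328]
ft_force: [1.6, 0.8, 13.2]
opening: 0.559
grip_force: 30.0
```

>>> jog_arm(
  motion=[
    [[0,0,0.5],0.14],
    [[0,0,1],0.28],
    [[0,0,1.5],0.42],
    [[0,0,2],0.56],
    [[0,0,2.5],0.7],
  ],
)

```text
t: 35.25
eef_pos: [608.7, -71.0, 150.6]
tcp_rot: [-3.14, -0.006, -0.376]
ft_force: [1.9, 3.0, 16.8]
opening: 0.565
grip_force: 30.0
```

>>> jog_arm(
  motion=[
    [[0,0,0.5],-0.14],
    [[0,0,1],-0.28],
    [[0,0,1.5],-0.42],
    [[0,0,2],-0.56],
    [[0,0,2.5],-0.7],
  ],
)

```text
t: 35.75
eef_pos: [606.7, -71.7, 146.8]
tcp_rot: [3.141, -0.001, 0.332]
ft_force: [-5.1, -4.0, 11.1]
opening: 0.562
grip_force: 30.0
```

>>> jog_arm(
  motion=[
    [[0,0,0.5],0.14],
    [[0,0,1],0.28],
    [[0,0,1.5],0.42],
    [[0,0,2],0.56],
    [[0,0,2.5],0.7],
  ],
)

```text
t: 36.25
eef_pos: [606.9, -70.4, 143.4]
tcp_rot: [-3.141, -0.0, -0.376]
ft_force: [-0.3, 7.3, 3.8]
opening: 0.566
grip_force: 30.0
```

```bash
python3 - <<'E'
from fit import *
go((608,-71,150)); print(state()["moment"])
E
```

```text
t 36.25 pos [606.9 -70.4 143.4] rot [-3.141 -0.    -0.376] F [-0.3  7.3  3.8] open 53.8 gf 30.0 j [-0.22  0.58  1.69  0.    0.87  1.72]
-> shift [ 1.3  0.2 -6.6] turn 0
[1.66426951 0.18624993 1.08508478]
```

>>> jog_arm(
  motion=[
    [[0,0,0],0],
    [[0,0,0],0],
    [[0,0,0],0],
    [[0,0,0],-0.14],
    [[0,0,0],-0.28],
  ],
  grip=0.2,
)

```text
t: 36.75
eef_pos: [606.9, -71.3, 142.9]
tcp_rot: [3.141, -0.0, -0.085]
ft_force: [0.7, 1.1, -0.3]
opening: 0.797
grip_force: 0.0
```

>>> jog_arm(
  motion=[
    [[0,0,0],-0.14],
    [[0,0,0],-0.28],
    [[0,0,0],-0.42],
    [[0,0,0],-0.56],
    [[0,0,0],-0.7],
  ],
)

```text
t: 37.25
eef_pos: [606.9, -71.4, 142.9]
tcp_rot: [3.141, -0.0, 0.615]
ft_force: [-0.3, -0.5, -0.2]
opening: 0.801
grip_force: 0.0
```

>>> jog_arm(
  motion=[
    [[0,0,0],-0.14],
    [[0,0,0],-0.28],
    [[0,0,0],-0.42],
    [[0,0,0],-0.56],
    [[0,0,0],-0.6],
  ],
)

```text
t: 37.75
eef_pos: [606.9, -71.3, 142.9]
tcp_rot: [3.141, 0.0, 1.214]
ft_force: [0.4, -0.3, -1.1]
opening: 0.802
grip_force: 0.0
```

>>> jog_arm(
  motion=[
    [[0,0,0],0],
    [[0,0,0],0],
    [[0,0,0],0],
    [[0,0,0],0],
    [[0,0,0],0],
  ],
  grip=1.0,
)

```text
t: 38.25
eef_pos: [608.9, -71.9, 143.9]
tcp_rot: [3.136, -0.0, 1.207]
ft_force: [7.2, -3.8, -0.3]
opening: 0.568
grip_force: 30.0
```

```bash
python3 - <<'E'
from fit import *
go((608,-71,150)); print(state()["moment"])
E
```

```text
t 38.25 pos [608.9 -71.9 143.9] rot [ 3.136 -0.     1.207] F [ 7.2 -3.8 -0.3] open 54.0 gf 30.0 j [-0.23  0.58  1.69 -0.    0.87  0.14]
-> shift [ 0.5 -1.1 -6.1] turn 0
[-8.34408690e-01 -1.74349463e+00 -5.51070358e-04]
```

>>> jog_arm(
  motion=[
    [[0,1.3,0.5],0.14],
    [[0,1.3,1],0.28],
    [[0,1.3,1.5],0.42],
    [[0,1.3,2],0.56],
    [[0,1.3,2.5],0.7],
  ],
)

```text
t: 38.75
eef_pos: [607.5, -72.2, 141.6]
tcp_rot: [3.141, 0.001, 0.502]
ft_force: [-8.2, -2.3, 14.6]
opening: 0.565
grip_force: 30.0
```

>>> jog_arm(
  motion=[
    [[0,0,0.5],-0.14],
    [[0,0,1],-0.28],
    [[0,0,1.5],-0.42],
    [[0,0,2],-0.56],
    [[0,0,2.5],-0.7],
  ],
)

```text
t: 39.25
eef_pos: [608.9, -72.9, 138.6]
tcp_rot: [3.138, 0.0, 1.21]
ft_force: [1.3, -6.3, 2.2]
opening: 0.562
grip_force: 30.0
```

```bash
python3 - <<'E'
from fit import *
go((608,-71,150)); print(state()["moment"])
E
```

```text
t 39.25 pos [608.9 -72.9 138.6] rot [3.138 0.    1.21 ] F [ 1.3 -6.3  2.2] open 53.4 gf 30.0 j [-0.23  0.59  1.69 -0.    0.86  0.13]
-> shift [  1.4  -1.5 -11.4] turn 0
[-1.41283437 -0.55397444 -1.17614617]
```

>>> jog_arm(
  motion=[
    [[0,0,0],0],
    [[0,0,0],0],
    [[0,0,0],0],
    [[0,0,0],0.14],
    [[0,0,0],0.28],
  ],
  grip=0.2,
)

```text
t: 39.75
eef_pos: [607.9, -71.4, 137.8]
tcp_rot: [-3.141, 0.0, 0.92]
ft_force: [0.3, 0.9, -0.2]
opening: 0.799
grip_force: 0.0
```

>>> jog_arm(
  motion=[
    [[0,0,0],0.14],
    [[0,0,0],0.28],
    [[0,0,0],0.42],
    [[0,0,0],0.56],
    [[0,0,0],0.7],
  ],
)

```text
t: 40.25
eef_pos: [607.9, -71.4, 137.8]
tcp_rot: [-3.141, 0.0, 0.22]
ft_force: [-0.4, -0.3, 0.1]
opening: 0.801
grip_force: 0.0
```

>>> jog_arm(
  motion=[
    [[0,0,0],0.14],
    [[0,0,0],0.28],
    [[0,0,0],0.42],
    [[0,0,0],0.56],
    [[0,0,0],0.6],
  ],
)

```text
t: 40.75
eef_pos: [607.9, -71.4, 137.8]
tcp_rot: [3.141, 0.0, -0.379]
ft_force: [-0.1, 0.6, 0.5]
opening: 0.802
grip_force: 0.0
```

>>> jog_arm(
  motion=[
    [[0,0,0],0],
    [[0,0,0],0],
    [[0,0,0],0],
    [[0,0,0],0],
    [[0,0,0],0],
  ],
  grip=1.0,
)

```text
t: 41.25
eef_pos: [608.5, -70.8, 137.8]
tcp_rot: [-3.14, -0.001, -0.371]
ft_force: [3.4, 3.4, -4.9]
opening: 0.566
grip_force: 30.0
```

```bash
python3 - <<'E'
from fit import *
go((608,-71,150)); print(state()["moment"])
E
```

```text
t 41.25 pos [608.5 -70.8 137.8] rot [-3.14e+00 -1.00e-03 -3.71e-01] F [ 3.4  3.4 -4.9] open 53.7 gf 30.0 j [-0.22  0.59  1.69  0.    0.86  1.72]
-> shift [ -0.4   0.3 -12.2] turn 0
[ 1.17721953 -0.93378043  0.17873563]
```

>>> jog_arm(
  motion=[
    [[0.5,0,0.5],-0.14],
    [[0.5,0,1],-0.28],
    [[0.5,0,1.5],-0.42],
    [[0.5,0,2],-0.56],
    [[0.5,0,2.5],-0.7],
  ],
)

```text
t: 41.75
eef_pos: [610.5, -70.1, 136.5]
tcp_rot: [-3.141, -0.006, 0.332]
ft_force: [8.4, 15.0, 6.0]
opening: 0.567
grip_force: 30.0
```

>>> jog_arm(
  motion=[
    [[0,0,0.5],0.14],
    [[0,0,1],0.28],
    [[0,0,1.5],0.42],
    [[0,0,2],0.56],
    [[0,0,2.5],0.7],
  ],
)

```text
t: 42.25
eef_pos: [611.4, -72.5, 135.0]
tcp_rot: [-3.141, -0.009, -0.376]
ft_force: [10.0, -3.1, 9.7]
opening: 0.567
grip_force: 30.5
```

```bash
python3 - <<'E'
from fit import *
go((608,-71,150)); print(state()["moment"])
E
```

```text
t 42.25 pos [611.4 -72.5 135. ] rot [-3.141 -0.009 -0.376] F [10.  -3.1  9.7] open 53.8 gf 30.5 j [-0.23  0.59  1.69 -0.    0.85  1.72]
-> shift [ -3.6  -0.2 -15. ] turn 0
[-0.42265301 -1.49023411  0.79818448]
```

>>> jog_arm(
  motion=[
    [[0,0,0],0],
    [[0,0,0],0],
    [[0.7,0,0],0],
    [[0.7,0,0],-0.14],
    [[0.7,0,0],-0.28],
  ],
  grip=0.2,
)

```text
t: 42.75
eef_pos: [608.9, -72.0, 132.6]
tcp_rot: [-3.142, 0.001, -0.085]
ft_force: [0.7, 0.2, -0.1]
opening: 0.796
grip_force: 0.0
```

>>> jog_arm(
  motion=[
    [[0,0,0],-0.14],
    [[0,0,0],-0.28],
    [[0,0,0],-0.42],
    [[0,0,0],-0.56],
    [[0,0,0],-0.7],
  ],
)

```text
t: 43.25
eef_pos: [608.8, -72.0, 132.6]
tcp_rot: [-3.141, 0.001, 0.615]
ft_force: [-0.0, 0.1, -0.5]
opening: 0.801
grip_force: 0.0
```

>>> jog_arm(
  motion=[
    [[0,0,0],-0.14],
    [[0,0,0],-0.28],
    [[0,0,0],-0.42],
    [[0,0,0],-0.56],
    [[0,0,0],-0.6],
  ],
)

```text
t: 43.75
eef_pos: [608.8, -72.0, 132.6]
tcp_rot: [-3.141, 0.0, 1.214]
ft_force: [0.0, -0.1, -0.7]
opening: 0.799
grip_force: 0.0
```

>>> jog_arm(
  motion=[
    [[0,0,0],0],
    [[0,0,0],0],
    [[0,0,0],0],
    [[0,0,0],0],
    [[0,0,0],0],
  ],
  grip=1.0,
)

```text
t: 44.25
eef_pos: [608.4, -71.8, 132.9]
tcp_rot: [-3.14, 0.0, 1.207]
ft_force: [-5.6, 2.6, 6.6]
opening: 0.574
grip_force: 29.5
```

>>> jog_arm(
  motion=[
    [[0,0,0.5],0.14],
    [[0,0,1],0.28],
    [[0,0,1.5],0.42],
    [[0,0,2],0.56],
    [[0,0,2.5],0.7],
  ],
)

```text
t: 44.75
eef_pos: [610.3, -71.0, 131.8]
tcp_rot: [3.141, -0.003, 0.502]
ft_force: [1.1, 10.9, 13.8]
opening: 0.566
grip_force: 30.0
```

```bash
python3 - <<'E'
from fit import *
go((608,-71,150)); print(state()["moment"])
E
```

```text
t 44.75 pos [610.3 -71.  131.8] rot [ 3.141e+00 -3.000e-03  5.020e-01] F [ 1.1 10.9 13.8] open 53.8 gf 30.0 j [-0.22  0.6   1.69  0.    0.85  0.84]
-> shift [ -1.9  -1.1 -18.2] turn 0
[ 2.08713467 -0.15998284  0.66986829]
```

>>> jog_arm(
  motion=[
    [[0,0,0.5],-0.14],
    [[0,0,1],-0.28],
    [[0,0,1.5],-0.42],
    [[0,0,2],-0.56],
    [[0,0,2],-0.7],
  ],
)

```text
t: 45.25
eef_pos: [609.9, -72.1, 129.4]
tcp_rot: [3.139, -0.001, 1.211]
ft_force: [2.6, 12.8, 10.9]
opening: 0.561
grip_force: 30.0
```

>>> jog_arm(
  motion=[
    [[0,0,0],0.14],
    [[0,0,0.5],0.28],
    [[0,0,1],0.42],
    [[0,0,1],0.56],
    [[0,0,1],0.7],
  ],
)

```text
t: 45.75
eef_pos: [610.5, -72.3, 128.9]
tcp_rot: [3.138, -0.002, 0.504]
ft_force: [-5.0, -3.9, 15.2]
opening: 0.565
grip_force: 30.0
```

>>> jog_arm(
  motion=[
    [[0,0,0],0],
    [[0,0,0],0],
    [[0,0,0],0],
    [[0,0,-20],0],
    [[0,0,-60],0],
  ],
  grip=0.15,
)

```text
t: 46.25
eef_pos: [608.1, -71.9, 185.3]
tcp_rot: [-3.138, 0.004, 0.509]
ft_force: [0.4, 0.1, 0.1]
opening: 0.843
grip_force: 0.0
```

>>> jog_arm(
  motion=[
    [[0,0,0],0],
    [[0,0,0],0],
    [[0,0,0],0],
    [[0,0,0],0],
    [[0,0,0],0],
  ],
  grip=1.0,
)

```text
t: 46.75
eef_pos: [608.9, -72.0, 186.5]
tcp_rot: [-3.141, 0.001, 0.508]
ft_force: [0.2, -0.1, 0.0]
opening: 0.49
grip_force: 0.0
```

```bash
python3 - <<'E'
from fit import *
go((610,-71,174))
E
```

```text
t 46.75 pos [608.9 -72.  186.5] rot [-3.141e+00  1.000e-03  5.080e-01] F [ 0.2 -0.1  0. ] open 46.5 gf 0.0 j [-0.23  0.53  1.65 -0.    0.97  0.84]
-> shift [ 1.4 -0.3 12.5] turn 0
```

>>> jog_arm(
  motion=[
    [[0.5,0,0],0],
    [[0.5,0,0],0],
    [[0.5,0,0],0],
    [[0.5,0,6],0],
    [[0.5,0,12],0],
  ],
)

```text
t: 47.25
eef_pos: [609.6, -71.8, 175.0]
tcp_rot: [3.141, -0.0, 0.508]
ft_force: [0.6, 0.2, 0.2]
opening: 0.064
grip_force: 0.0
```

>>> jog_arm(
  motion=[
    [[0,0,1],0],
    [[0,0,1.5],0],
    [[0,0,1.5],0],
  ],
)

```text
t: 47.55
eef_pos: [609.6, -71.8, 173.8]
tcp_rot: [3.142, 0.0, 0.508]
ft_force: [-0.5, 0.3, 0.1]
opening: 0.004
grip_force: 0.0
```

>>> jog_arm(
  motion=[
    [[0,0,1],0],
    [[0,0,1.5],0],
    [[0,0,1.5],0],
  ],
)

```text
t: 47.85
eef_pos: [609.6, -71.8, 172.4]
tcp_rot: [3.141, -0.0, 0.508]
ft_force: [0.3, -0.4, -0.4]
opening: 0.006
grip_force: 0.0
```

>>> jog_arm(
  motion=[
    [[0,0,1],0],
    [[0,0,1],0],
    [[0,0,1],0],
  ],
)

```text
t: 48.15
eef_pos: [609.6, -71.8, 171.4]
tcp_rot: [3.141, 0.0, 0.508]
ft_force: [-0.5, 0.1, 0.6]
opening: 0.005
grip_force: 0.0
```

>>> jog_arm(
  motion=[
    [[0,0,1],0],
    [[0,0,1],0],
    [[0,0,1],0],
  ],
)

```text
t: 48.45
eef_pos: [609.6, -71.8, 170.4]
tcp_rot: [3.142, 0.0, 0.508]
ft_force: [0.2, -0.0, -0.5]
opening: 0.008
grip_force: 0.0
```

>>> jog_arm(
  motion=[
    [[0,0,1],0],
    [[0,0,1],0],
    [[0,0,1],0],
  ],
)

```text
t: 48.75
eef_pos: [609.6, -71.8, 169.4]
tcp_rot: [3.142, 0.0, 0.508]
ft_force: [0.8, -0.4, 0.4]
opening: 0.008
grip_force: 0.0
```

>>> jog_arm(
  motion=[
    [[0,0,1],0],
    [[0,0,1],0],
    [[0,0,1],0],
  ],
)

```text
t: 49.05
eef_pos: [609.7, -71.8, 169.3]
tcp_rot: [3.141, -0.001, 0.508]
ft_force: [-2.9, 0.6, 8.5]
opening: -0.001
grip_force: 4.2
```

>>> jog_arm(
  motion=[
    [[0,0,1.5],0],
    [[0,0,1.5],0],
    [[0,0,1.5],0],
  ],
)

```text
t: 49.35
eef_pos: [609.8, -71.9, 169.3]
tcp_rot: [3.14, -0.001, 0.508]
ft_force: [-7.1, 0.4, 21.0]
opening: 0.004
grip_force: 10.5
```

>>> jog_arm(
  motion=[
    [[0,0,-40],0],
    [[0,0,-70],0],
    [[0,0,-70],0],
    [[-3,-40,-70],0],
    [[-6,-85,-70],0],
  ],
  grip=0.15,
)

```text
t: 49.85
eef_pos: [562.4, -0.5, 235.9]
tcp_rot: [-3.141, 0.001, 0.506]
ft_force: [0.7, -0.1, -0.6]
opening: 0.364
grip_force: 0.0
```

>>> jog_arm(
  motion=[
    [[-3,-45,0],0],
    [[-6,-85,0],0],
    [[-6,-85,0],0],
    [[-6,-85,20],0],
    [[-6,-85,40],0],
  ],
)

```text
t: 50.35
eef_pos: [516.7, 70.9, 196.3]
tcp_rot: [3.141, -0.001, 0.508]
ft_force: [-1.1, -0.3, -0.6]
opening: 0.791
grip_force: 0.0
```

```bash
python3 - <<'E'
from fit import *
go((516.2,71.2,130))
E
```

```text
t 50.35 pos [516.7  70.9 196.3] rot [ 3.141e+00 -1.000e-03  5.080e-01] F [-1.1 -0.3 -0.6] open 75.2 gf 0.0 j [ 0.01  0.4   1.86 -0.    0.88  1.07]
-> shift [-0.3 -0.6 66.3] turn 0
```

>>> jog_arm(
  motion=[
    [[-0.3,-0.5,20],0],
    [[-0.3,-0.5,40],0],
    [[-0.3,-0.5,55],0],
    [[-0.3,-0.5,66],0],
    [[-0.3,-0.5,66],0],
  ],
)

```text
t: 50.85
eef_pos: [515.5, 70.8, 129.4]
tcp_rot: [-3.14, 0.002, 0.507]
ft_force: [0.3, 0.1, -0.2]
opening: 0.85
grip_force: 0.0
```

>>> jog_arm(
  motion=[
    [[0,0,0],0],
    [[0,0,0],0],
    [[0,0,0],0],
    [[0,0,0],0],
    [[0,0,0],0],
  ],
  grip=1.0,
)

```text
t: 51.35
eef_pos: [516.2, 71.1, 131.4]
tcp_rot: [3.141, -0.001, 0.508]
ft_force: [-1.7, -0.9, 3.2]
opening: 0.571
grip_force: 29.6
```

>>> jog_arm(
  motion=[
    [[0,0,0.5],-0.14],
    [[0,0,1],-0.28],
    [[0,0,1.5],-0.42],
    [[0,0,2],-0.56],
    [[0,0,2],-0.7],
  ],
)

```text
t: 51.85
eef_pos: [517.4, 71.8, 129.9]
tcp_rot: [3.138, -0.003, 1.211]
ft_force: [3.3, 9.3, 3.7]
opening: 0.564
grip_force: 30.0
```

```bash
python3 - <<'E'
from fit import *
go((516.2,71.2,130))
E
```

```text
t 51.85 pos [517.4  71.8 129.9] rot [ 3.138e+00 -3.000e-03  1.211e+00] F [3.3 9.3 3.7] open 53.6 gf 30.0 j [0.01 0.49 1.93 0.   0.72 0.37]
-> shift [-0.9 -0.9 -0.1] turn 0
```

Twist back with a bit more press, then re-grip at 90° and repeat, then touch the lid.

>>> jog_arm(
  motion=[
    [[0,0,0.5],0.14],
    [[0,0,1],0.28],
    [[0,0,1.5],0.42],
    [[0,0,2],0.56],
    [[0,0,2],0.7],
  ],
)

```text
t: 52.35
eef_pos: [519.1, 71.0, 128.9]
tcp_rot: [3.137, -0.007, 0.504]
ft_force: [11.8, -0.2, 9.5]
opening: 0.565
grip_force: 30.0
```

>>> jog_arm(
  motion=[
    [[0,0,0],0],
    [[0,0,0],0],
    [[0,0,-2],0],
    [[0,0,-2],-0.14],
    [[0,0,-2],-0.28],
  ],
  grip=0.2,
)

```text
t: 52.85
eef_pos: [515.6, 71.2, 128.8]
tcp_rot: [-3.141, 0.001, 0.795]
ft_force: [0.4, 0.4, 0.5]
opening: 0.8
grip_force: 0.0
```

>>> jog_arm(
  motion=[
    [[0,0,0],-0.14],
    [[0,0,0],-0.28],
    [[0,0,0],-0.42],
    [[0,0,0],-0.56],
    [[0,0,0],-0.7],
  ],
)

```text
t: 53.35
eef_pos: [515.6, 71.2, 128.7]
tcp_rot: [-3.141, 0.0, 1.495]
ft_force: [0.6, 0.4, -0.3]
opening: 0.8
grip_force: 0.0
```

>>> jog_arm(
  motion=[
    [[0,0,0],-0.14],
    [[0,0,0],-0.28],
    [[0,0,0],-0.42],
    [[0,0,0],-0.56],
    [[0,0,0],-0.6],
  ],
)

```text
t: 53.85
eef_pos: [515.6, 71.2, 128.7]
tcp_rot: [-3.141, -0.0, 2.094]
ft_force: [-0.2, -0.2, -0.1]
opening: 0.797
grip_force: 0.0
```

>>> jog_arm(
  motion=[
    [[0,0,0],0],
    [[0,0,0],0],
    [[0,0,0],0],
    [[0,0,0],0],
    [[0,0,0],0],
  ],
  grip=1.0,
)

```text
t: 54.35
eef_pos: [514.5, 70.9, 128.8]
tcp_rot: [-3.138, -0.001, 2.087]
ft_force: [-6.8, -4.2, 5.4]
opening: 0.563
grip_force: 30.0
```

>>> jog_arm(
  motion=[
    [[0,0,0.5],0.14],
    [[0,0,1],0.28],
    [[0,0,1.5],0.42],
    [[0,0,2],0.56],
    [[0,0,2],0.7],
  ],
)

```text
t: 54.85
eef_pos: [517.5, 71.8, 128.1]
tcp_rot: [3.137, -0.002, 1.383]
ft_force: [5.9, 11.6, 9.1]
opening: 0.563
grip_force: 30.0
```

```bash
python3 - <<'E'
from fit import *
go((516.2,71.2,130))
E
```

```text
t 54.85 pos [517.5  71.8 128.1] rot [ 3.137e+00 -2.000e-03  1.383e+00] F [ 5.9 11.6  9.1] open 53.5 gf 30.0 j [0.01 0.5  1.93 0.   0.71 0.2 ]
-> shift [-0.8 -1.2 -1.9] turn 0
```

Check lid height of A.

>>> jog_arm(
  motion=[
    [[0,0,0],0],
    [[0,0,0],0],
    [[0,0,0],0],
    [[0,0,-20],0],
    [[0,0,-60],0],
  ],
  grip=0.15,
)

```text
t: 55.35
eef_pos: [514.7, 71.0, 185.3]
tcp_rot: [-3.136, 0.001, 1.389]
ft_force: [0.1, -0.9, 0.1]
opening: 0.845
grip_force: 0.0
```

>>> jog_arm(
  motion=[
    [[0,0,0],0],
    [[0,0,0],0],
    [[0,0,0],0],
    [[0,0,0],0],
    [[0,0,0],0],
  ],
  grip=1.0,
)

```text
t: 55.85
eef_pos: [515.7, 71.2, 186.1]
tcp_rot: [-3.14, 0.0, 1.388]
ft_force: [-0.2, -0.3, -0.2]
opening: 0.485
grip_force: 0.0
```

>>> jog_arm(
  motion=[
    [[0,0,0],0],
    [[0,0,0],0],
    [[0,0,0],0],
    [[0,0,6],0],
    [[0,0,12],0],
  ],
)

```text
t: 56.35
eef_pos: [515.9, 71.2, 174.5]
tcp_rot: [3.141, 0.0, 1.388]
ft_force: [0.8, -0.8, -1.1]
opening: 0.061
grip_force: 0.0
```

>>> jog_arm(
  motion=[
    [[0,0,1],0],
    [[0,0,1.5],0],
    [[0,0,1.5],0],
  ],
)

```text
t: 56.65
eef_pos: [515.9, 71.2, 173.3]
tcp_rot: [-3.141, 0.0, 1.388]
ft_force: [0.5, 0.2, -0.8]
opening: 0.004
grip_force: 0.0
```

>>> jog_arm(
  motion=[
    [[0,0,1],0],
    [[0,0,1.5],0],
    [[0,0,1.5],0],
  ],
)

```text
t: 56.95
eef_pos: [515.9, 71.2, 171.9]
tcp_rot: [3.141, 0.0, 1.388]
ft_force: [-0.2, 0.0, 0.9]
opening: 0.004
grip_force: 0.0
```

>>> jog_arm(
  motion=[
    [[0,0,1],0],
    [[0,0,1],0],
    [[0,0,1],0],
  ],
)

```text
t: 57.25
eef_pos: [515.9, 71.2, 170.9]
tcp_rot: [3.142, 0.0, 1.388]
ft_force: [-0.6, 0.4, -0.4]
opening: 0.005
grip_force: 0.0
```

>>> jog_arm(
  motion=[
    [[0,0,1],0],
    [[0,0,1],0],
    [[0,0,1],0],
  ],
)

```text
t: 57.55
eef_pos: [515.9, 71.2, 169.9]
tcp_rot: [-3.142, 0.0, 1.388]
ft_force: [0.1, -0.3, -1.2]
opening: 0.005
grip_force: 0.0
```

>>> jog_arm(
  motion=[
    [[0,0,1],0],
    [[0,0,1],0],
    [[0,0,1],0],
  ],
)

```text
t: 57.85
eef_pos: [516.1, 71.3, 169.3]
tcp_rot: [3.141, -0.0, 1.388]
ft_force: [-1.2, 0.2, 6.2]
opening: -0.002
grip_force: 2.8
```

>>> jog_arm(
  motion=[
    [[0,0,1],0],
    [[0,0,1],0],
    [[0,0,1],0],
  ],
)

```text
t: 58.15
eef_pos: [516.1, 71.4, 169.3]
tcp_rot: [3.14, -0.001, 1.388]
ft_force: [-4.3, 2.0, 17.2]
opening: 0.005
grip_force: 8.4
```

>>> jog_arm(
  motion=[
    [[0,0,-40],0],
    [[0,0,-70],0],
    [[-45,0,-70],0],
    [[-90,0,-70],0],
    [[-135,0,-70],0],
  ],
  grip=0.47,
)

```text
t: 58.65
eef_pos: [490.9, -62.7, 238.2]
tcp_rot: [3.141, 0.0, 1.389]
ft_force: [0.8, 0.6, -0.4]
opening: 0.366
grip_force: 0.0
```

>>> jog_arm(
  motion=[
    [[-45,0,0],0.14],
    [[-90,1,0],0.28],
    [[-135,1,0],0.42],
    [[-147,1,0],0.56],
    [[-147,1,0],0.7],
  ],
)

```text
t: 59.15
eef_pos: [465.1, -208.4, 237.8]
tcp_rot: [3.141, 0.0, 0.679]
ft_force: [0.4, 0.4, -1.0]
opening: 0.527
grip_force: 0.0
```

>>> jog_arm(
  motion=[
    [[0,0,0],0.14],
    [[0,0,0],0.28],
    [[0,0,0],0.42],
    [[0,0,0],0.56],
    [[0,0,0],0.7],
  ],
)

```text
t: 59.65
eef_pos: [465.6, -206.3, 237.9]
tcp_rot: [3.142, 0.0, -0.018]
ft_force: [-1.1, -1.2, 0.0]
opening: 0.536
grip_force: 0.0
```

>>> jog_arm(
  motion=[
    [[0,0,10],0.14],
    [[0,0,30],0.19],
    [[0,0,50],0.19],
    [[0,0,60],0.19],
    [[0,0,60],0.19],
  ],
)

```text
t: 60.15
eef_pos: [465.2, -206.1, 176.9]
tcp_rot: [-3.141, 0.002, -0.202]
ft_force: [-0.1, -0.5, 0.5]
opening: 0.528
grip_force: 0.0
```

```bash
python3 - <<'E'
from fit import *
go((466,-206,102),-.203)
c=read_camera("scene"); s=state()["eef_pos"]
u,v=pix(c,(s[0],s[1],110)); u,v=int(u),int(v); print(u,v)
cv2.imwrite("pics/tab.png",cv2.resize(c["img"][v-60:v+60,u-80:u+80],None,fx=5,fy=5,interpolation=cv2.INTER_CUBIC))
for z in(155,115,66): print([(a-b)*5 for a,b in zip(pix(c,(s[0],s[1],z)),(u-80,v-60))])
E
```

```text
t 60.15 pos [ 465.2 -206.1  176.9] rot [-3.141e+00  2.000e-03 -2.020e-01] F [-0.1 -0.5  0.5] open 50.2 gf 0.0 j [-0.55  0.41  1.91 -0.    0.82  1.23]
-> shift [ 0.9 -0.2 74.9] turn 0.001
253 180
[np.float64(397.16857781942707), np.float64(222.53213894204734)]
[np.float64(402.9493332689614), np.float64(292.81600831650326)]
[np.float64(409.73655912442183), np.float64(375.33679640459457)]
```

View pics/tab.png

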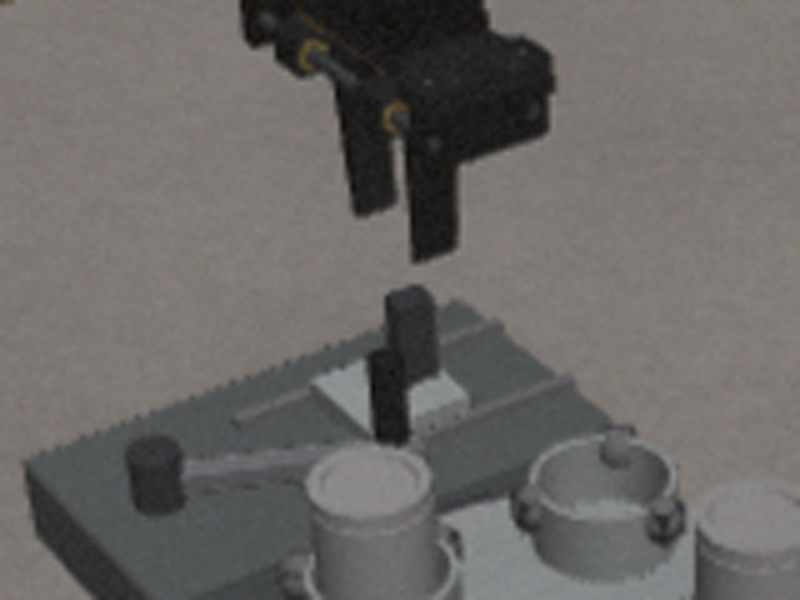

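>>> jog_arm(
  motion=[
    [[-2,2,25],0],
    [[-2,2,45],0],
    [[-2,2,60],0],
    [[-2,2,70],0],
    [[-2,2,75],0],
  ],
)

```text
t: 60.7
eef_pos: [463.4, -208.0, 102.9]
tcp_rot: [3.141, -0.0, -0.202]
ft_force: [0.5, 0.3, -0.0]
opening: 0.53
grip_force: 0.0
```

>>> jog_arm(
  motion=[
    [[0,0,0],0],
    [[0,0,0],0],
    [[0,0,0],0],
    [[0,0,0],0],
    [[0,0,0],0],
  ],
  grip=1.0,
)

```text
t: 61.2
eef_pos: [463.5, -208.7, 103.4]
tcp_rot: [3.14, -0.001, -0.201]
ft_force: [-9.5, -30.5, -2.7]
opening: 0.166
grip_force: 24.4
```

>>> jog_arm(
  motion=[
    [[0,0,0],0],
    [[0,0,0],0],
  ],
)

```text
t: 61.4
eef_pos: [463.5, -209.1, 103.4]
tcp_rot: [3.14, -0.002, -0.202]
ft_force: [-3.7, -10.5, 0.3]
opening: 0.17
grip_force: 30.0
```

```bash
python3 - <<'E'
from fit import *
go((466,-206,102),-.203)
E
```

```text
t 61.4 pos [ 463.5 -209.1  103.4] rot [ 3.14e+00 -2.00e-03 -2.02e-01] F [ -3.7 -10.5   0.3] open 16.1 gf 30.0 j [-0.55  0.52  1.98 -0.    0.64  1.22]
-> shift [ 1.8 -3.6  1.4] turn 0.001
```

>>> jog_arm(
  motion=[
    [[-2,1,0],0],
    [[-8,1,0],0],
    [[-14,1,0],0],
    [[-20,1,0],0],
    [[-26,1,0],0],
  ],
)

```text
t: 61.9
eef_pos: [437.4, -204.0, 103.3]
tcp_rot: [3.141, -0.002, -0.202]
ft_force: [1.2, -4.7, 2.3]
opening: 0.167
grip_force: 30.0
```

>>> jog_arm(
  motion=[
    [[-6,0,0],0],
    [[-11,0,0],0],
    [[-14,0,0],0],
    [[-14,0,0],0],
    [[-14,0,0],0],
  ],
)

```text
t: 62.4
eef_pos: [424.8, -201.5, 103.3]
tcp_rot: [3.14, -0.004, -0.202]
ft_force: [8.4, -5.2, -0.5]
opening: 0.167
grip_force: 30.0
```

```bash
python3 - <<'E'
from fit import *
go((463.5,-209.1,102),-.203)
E
```

```text
t 62.4 pos [ 424.8 -201.5  103.3] rot [ 3.14  -0.004 -0.202] F [ 8.4 -5.2 -0.5] open 15.8 gf 30.0 j [-0.58  0.48  2.07  0.    0.58  1.19]
-> shift [39.4 -0.3  1.5] turn 0.001
```

>>> jog_arm(
  motion=[
    [[-1,0,0],0],
    [[-1,0,0],0],
    [[-1,0,0],0],
  ],
)

```text
t: 62.7
eef_pos: [424.8, -201.5, 103.3]
tcp_rot: [3.14, -0.006, -0.202]
ft_force: [13.6, -3.0, -4.3]
opening: 0.168
grip_force: 30.0
```

>>> jog_arm(
  motion=[
    [[1,0,0],0],
    [[1,0,0],0],
    [[1,0,0],0],
    [[1,0,0],0],
    [[1,0,0],0],
  ],
  grip=0.5,
)

```text
t: 63.2
eef_pos: [423.6, -200.7, 102.9]
tcp_rot: [-3.141, 0.0, -0.202]
ft_force: [-0.3, 0.2, -0.3]
opening: 0.487
grip_force: 0.0
```

>>> jog_arm(
  motion=[
    [[0,0,-30],0],
    [[0,0,-60],0],
    [[0,0,-70],0],
    [[0,0,-70],0],
  ],
)

```text
t: 63.6
eef_pos: [424.1, -201.0, 173.8]
tcp_rot: [3.141, -0.002, -0.202]
ft_force: [-0.5, -0.9, -0.2]
opening: 0.502
grip_force: 0.0
```

```bash
python3 - <<'E'
from fit import *
go((513,-169,172))
c=read_camera("top"); im=c["img"]
u,v=map(int,pix(c,(500,-190,90))); print(u,v)
cv2.imwrite("pics/lev.png",cv2.resize(im[v-55:v+55,u-60:u+60],None,fx=5,fy=5,interpolation=cv2.INTER_CUBIC))
for r in cut_out("lever_knob",c): print(round(r["p"],2),[int(x) for x in r["box"]])
for r in cut_out("lock_tab",c): print(round(r["p"],2),[int(x) for x in r["box"]])
for k in [(513,-169,118),(513,-169,68)]: print(np.round(pix(c,k),1))
E
```

```text
t 63.6 pos [ 424.1 -201.   173.8] rot [ 3.141e+00 -2.000e-03 -2.020e-01] F [-0.5 -0.9 -0.2] open 47.7 gf 0.0 j [-0.58  0.36  2.01 -0.    0.77  1.19]
-> shift [ 80.6 -49.2   2. ] turn 0
419 261
0.63 [406, 216, 441, 259]
0.27 [403, 215, 437, 268]
[412.  253.7]
[407.5 255.9]
```

>>> jog_arm(
  motion=[
    [[40,-24,0],0.14],
    [[80,-47.5,0],0.28],
    [[80.5,-47.5,0],0.414],
    [[80.5,-47.5,0],0.414],
    [[80.5,-47.5,0],0.414],
  ],
)

```text
t: 64.25
eef_pos: [511.5, -170.3, 171.8]
tcp_rot: [3.141, 0.002, -0.612]
ft_force: [0.1, -0.8, 0.0]
opening: 0.503
grip_force: 0.0
```

>>> jog_arm(
  motion=[
    [[0,0,20],0],
    [[0,0,40],0],
    [[0,0,55],0],
    [[0,0,65],0],
    [[0,0,71],0],
  ],
)

```text
t: 64.75
eef_pos: [511.6, -170.7, 101.2]
tcp_rot: [3.141, 0.001, -0.615]
ft_force: [0.6, 0.6, 0.3]
opening: 0.498
grip_force: 0.0
```

>>> jog_arm(
  motion=[
    [[0,0,0],0],
    [[0,0,0],0],
    [[0,0,0],0],
    [[0,0,0],0],
    [[0,0,0],0],
  ],
  grip=1.0,
)

```text
t: 65.25
eef_pos: [512.4, -170.5, 102.3]
tcp_rot: [3.142, -0.001, -0.616]
ft_force: [-0.8, -0.7, 3.5]
opening: 0.183
grip_force: 30.0
```

>>> jog_arm(
  motion=[
    [[0,0,0],0],
    [[0,0,0],0],
  ],
)

```text
t: 65.45
eef_pos: [512.4, -170.5, 102.3]
tcp_rot: [-3.142, -0.001, -0.616]
ft_force: [-1.5, -0.6, 6.8]
opening: 0.183
grip_force: 30.0
```

```bash
python3 - <<'E'
from fit import *
go((512.5,-170.5,102),-.616)
E
```

```text
t 65.45 pos [ 512.4 -170.5  102.3] rot [-3.142e+00 -1.000e-03 -6.160e-01] F [-1.5 -0.6  6.8] open 17.4 gf 30.0 j [-0.44  0.56  1.9  -0.    0.68  1.74]
-> shift [ 0.1 -0.   0.3] turn -0.0
```

>>> jog_arm(
  motion=[
    [[0.5,10.3,0],-0.09],
    [[1.9,20.6,0],-0.18],
    [[4.2,30.7,0],-0.27],
    [[7.4,40.5,0],-0.36],
    [[11.4,50,0],-0.45],
  ],
)

```text
t: 65.95
eef_pos: [492.4, -217.9, 102.3]
tcp_rot: [-3.141, 0.0, -0.163]
ft_force: [-1.1, 2.7, 6.7]
opening: 0.187
grip_force: 30.0
```

```bash
python3 - <<'E'
from fit import *
go((606,-238,102))
E
```

```text
t 65.95 pos [ 492.4 -217.9  102.3] rot [-3.141  0.    -0.163] F [-1.1  2.7  6.7] open 17.7 gf 30.0 j [-0.54  0.55  1.91  0.    0.68  1.19]
-> shift [115.4   1.5   0.3] turn 0
```

>>> jog_arm(
  motion=[
    [[0.5,10.3,0],-0.09],
    [[1.9,20.6,0],-0.18],
    [[4.2,30.7,0],-0.27],
    [[7.4,40.5,0],-0.36],
    [[10.4,47.8,0],-0.43],
  ],
)

```text
t: 66.45
eef_pos: [494.2, -267.1, 102.3]
tcp_rot: [-3.141, 0.001, 0.267]
ft_force: [-5.7, -0.1, 8.7]
opening: 0.182
grip_force: 30.0
```

>>> jog_arm(
  motion=[
    [[0,1.5,0],0],
    [[0,3,0],0],
    [[0,3,0],0],
  ],
)

```text
t: 66.75
eef_pos: [494.4, -267.4, 102.2]
tcp_rot: [-3.137, 0.003, 0.264]
ft_force: [-7.3, 14.2, 14.1]
opening: 0.181
grip_force: 30.0
```

```bash
python3 - <<'E'
from fit import *
go((606,-238,102))
E
```

```text
t 66.75 pos [ 494.4 -267.4  102.2] rot [-3.137e+00  3.000e-03  2.640e-01] F [-7.3 14.2 14.1] open 17.2 gf 30.0 j [-0.61  0.58  1.84  0.    0.72  0.69]
-> shift [ 1.154e+02  7.000e-01 -1.000e-01] turn 0
```

>>> jog_arm(
  motion=[
    [[0,1.5,0],0],
    [[0,1.5,0],0],
    [[0,1.5,0],0],
  ],
)

```text
t: 67.05
eef_pos: [494.3, -267.6, 102.1]
tcp_rot: [-3.135, 0.003, 0.264]
ft_force: [-7.4, 21.8, 15.7]
opening: 0.184
grip_force: 30.0
```

>>> jog_arm(
  motion=[
    [[0,-3.5,0],0],
    [[0,-3.5,0],0],
    [[0,-3.5,0],0],
    [[0,-3.5,0],0],
    [[0,-3.5,0],0],
  ],
  grip=0.55,
)

```text
t: 67.55
eef_pos: [495.3, -267.9, 101.8]
tcp_rot: [3.141, -0.0, 0.264]
ft_force: [-0.0, -0.1, -0.5]
opening: 0.445
grip_force: 0.0
```

```bash
python3 - <<'E'
from fit import *
go((424.2,-201.0,172),-.202)
E
```

```text
t 67.55 pos [ 495.3 -267.9  101.8] rot [ 3.141 -0.     0.264] F [-0.  -0.1 -0.5] open 42.3 gf 0.0 j [-0.61  0.58  1.84 -0.    0.72  0.69]
-> shift [-51.2 -83.1 -70.2] turn 0.466
```

>>> jog_arm(
  motion=[
    [[0,0,-30],0],
    [[0,0,-70],0],
    [[0,0,-70],0],
    [[-20,-35,-70],0.14],
    [[-45,-73,-70],0.28],
  ],
  grip=0.5,
)

```text
t: 68.05
eef_pos: [432.3, -208.6, 171.3]
tcp_rot: [3.141, -0.0, -0.022]
ft_force: [0.9, -0.9, 0.5]
opening: 0.499
grip_force: 0.0
```

```bash
python3 - <<'E'
from fit import *
go((424.4,-201.3,102),-.202)
E
```

```text
t 68.05 pos [ 432.3 -208.6  171.3] rot [ 3.141 -0.    -0.022] F [ 0.9 -0.9  0.5] open 47.4 gf 0.0 j [-0.59  0.38  1.98 -0.    0.78  1.01]
-> shift [-8.  -7.2 69.3] turn 0.18
```

>>> jog_arm(
  motion=[
    [[-8,-7,0],0.14],
    [[-8,-7,0],0.18],
    [[-8,-7,25],0.18],
    [[-8,-7,50],0.18],
    [[-8,-7,69],0.18],
  ],
)

```text
t: 68.55
eef_pos: [424.5, -201.7, 101.5]
tcp_rot: [-3.141, 0.001, -0.196]
ft_force: [0.1, -0.7, 0.2]
opening: 0.5
grip_force: 0.0
```

>>> jog_arm(
  motion=[
    [[0,0,0],0],
    [[0,0,0],0],
    [[0,0,0],0],
    [[0,0,0],0],
    [[0,0,0],0],
  ],
  grip=1.0,
)

```text
t: 69.05
eef_pos: [425.2, -201.7, 103.6]
tcp_rot: [3.141, -0.001, -0.197]
ft_force: [0.7, 2.1, 5.2]
opening: 0.162
grip_force: 30.0
```

>>> jog_arm(
  motion=[
    [[0,0,0],0],
    [[0,0,0],0],
  ],
)

```text
t: 69.25
eef_pos: [425.2, -201.7, 103.6]
tcp_rot: [3.141, -0.001, -0.196]
ft_force: [-0.7, 2.6, 6.5]
opening: 0.162
grip_force: 30.0
```

```bash
python3 - <<'E'
from fit import *
go((424.4,-201.3,102),-.202)
E
```

```text
t 69.25 pos [ 425.2 -201.7  103.6] rot [ 3.141e+00 -1.000e-03 -1.960e-01] F [-0.7  2.6  6.5] open 15.4 gf 30.0 j [-0.58  0.48  2.07  0.    0.59  1.18]
-> shift [-0.9 -0.3  1.6] turn 0.006
```

>>> jog_arm(
  motion=[
    [[6,0,0],0],
    [[13,0,0],0],
    [[20,0,0],0],
    [[27,0,0],0],
    [[33,0,0],0],
  ],
)

```text
t: 69.75
eef_pos: [457.5, -208.2, 103.6]
tcp_rot: [3.141, -0.0, -0.196]
ft_force: [-2.6, 1.1, 8.6]
opening: 0.169
grip_force: 30.0
```

>>> jog_arm(
  motion=[
    [[3,0,0],0],
    [[6,0,0],0],
    [[9,0,0],0],
    [[9,0,0],0],
    [[9,0,0],0],
  ],
)

```text
t: 70.25
eef_pos: [464.7, -209.6, 103.7]
tcp_rot: [-3.141, 0.003, -0.196]
ft_force: [-11.0, 1.1, 13.3]
opening: 0.167
grip_force: 30.0
```

```bash
python3 - <<'E'
from fit import *
go((425.2,-201.7,102),-.202)
E
```

```text
t 70.25 pos [ 464.7 -209.6  103.7] rot [-3.141e+00  3.000e-03 -1.960e-01] F [-11.    1.1  13.3] open 15.9 gf 30.0 j [-0.55  0.52  1.97 -0.    0.65  1.21]
-> shift [-40.3  -0.1   1.8] turn 0.006
```

>>> jog_arm(
  motion=[
    [[1,0,0],0],
    [[1,0,0],0],
    [[1,0,0],0],
  ],
)

```text
t: 70.55
eef_pos: [464.8, -209.6, 103.7]
tcp_rot: [-3.141, 0.004, -0.196]
ft_force: [-15.9, 0.2, 17.3]
opening: 0.164
grip_force: 30.0
```

>>> jog_arm(
  motion=[
    [[0,0,0],0],
    [[0,0,0],0],
    [[0,0,0],0],
    [[0,0,0],0],
    [[0,0,0],0],
  ],
  grip=0.45,
)

```text
t: 71.05
eef_pos: [467.1, -210.1, 102.8]
tcp_rot: [3.142, 0.0, -0.196]
ft_force: [0.0, -0.7, -0.0]
opening: 0.518
grip_force: 0.0
```

>>> jog_arm(
  motion=[
    [[0,0,-40],0],
    [[0,0,-85],0],
    [[0,0,-130],0],
    [[0,0,-150],0],
    [[0,0,-150],0],
  ],
)

```text
t: 71.55
eef_pos: [467.9, -210.5, 255.8]
tcp_rot: [3.14, -0.005, -0.196]
ft_force: [0.0, 0.6, -0.2]
opening: 0.548
grip_force: 0.0
```

>>> jog_arm(
  motion=[
    [[-20,45,0],0],
    [[-40,90,0],0],
    [[-60,135,0],0],
    [[-80,180,0],0],
    [[-80,200,0],0],
  ],
)

```text
t: 72.05
eef_pos: [347.0, -393.0, 251.7]
tcp_rot: [-3.141, 0.002, -0.199]
ft_force: [0.1, 0.7, -0.3]
opening: 0.548
grip_force: 0.0
```

```bash
python3 - <<'E'
from fit import *
go((425.2,-201.7,102),-.202)
a=read_camera("top")["img"][165:330,140:480]; b=read_camera("scene")["img"][165:365,170:500]
W=800; a=cv2.resize(a,(620,300),interpolation=cv2.INTER_CUBIC); b=cv2.resize(b,(495,300),interpolation=cv2.INTER_CUBIC)
o=np.zeros((600,640,3),np.uint8); o[:300,:620]=a; o[300:,:495]=b; cv2.imwrite("pics/final.png",o)
E
```

```text
t 72.05 pos [ 347.  -393.   251.7] rot [-3.141e+00  2.000e-03 -1.990e-01] F [ 0.1  0.7 -0.3] open 52.1 gf 0.0 j [-0.97  0.34  1.79 -0.    1.02  0.8 ]
-> shift [  39.1 -202.8  149.8] turn 0.003
```

View pics/final.png

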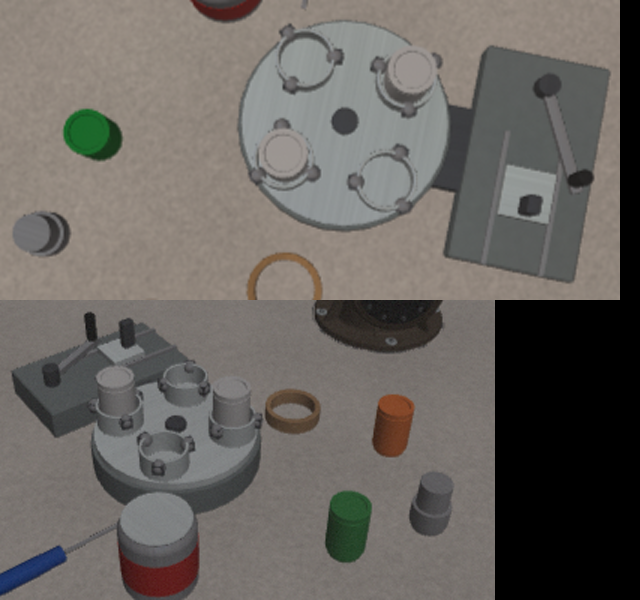

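The final picture shows both cups upright in opposite holders at (411,70) and (285,152). The lever is across at (580,178), the lock plate is in at (527,195), and the blank, tin and tape roll stand untouched. No other white cup is on the bench.

```bash
python3 -c "
from cell import job_done
print(job_done())"
```

```text
the job is handed in; nothing more can be done
None
```

I handed the job in at about 72 s: both white cups are fully home in opposite holders, the drive lever is over at its other stop, the lock plate is fully back in, and the balance blank was left on the bench because the two cups pair up.

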